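# Lock a clevis pin with its spring keeper clip

## Robot

A 6-joint arm with a two-finger parallel gripper is mounted at the origin on the work surface. World frame = base frame: x ahead of the robot, y to its left, z up, the work surface at z = 0. Lengths are in m, angles in rad, forces in N, time in s.
With the tool pointing down it reaches from about 0.25 to 0.725 m from the base axis. Payload 9.7 kg.
Tool frame: the origin (TCP) lies between the finger pads; the fingertips stand 17 mm ahead of it and the grasp point (between the pads) lies 2 mm behind it (ctrl.finger_overhang is the distance from the TCP to the fingertips, in m); z points along the fingers, y is the direction in which the jaws open and shut (so a half turn about z gives the same grasp; the last joint's range is limited). The gripper opens to 85 mm and grips with 20 to 120 N. Pads are 22 mm wide; open, the fingers measure 114 mm over their backs; the gripper's body (76 mm by 85 mm) begins 54 mm behind the grasp point. The pads swing forward as they close: fully open they stand 13 mm farther back than shut.
Start: joints at [-1.18, 0.087, 0.176, 1.66, 0, 1.571], TCP at [0.21, -0.509, 0.248] pointing down, gripper open.
Joint ranges: [-3.13, 3.13], [-0.85, 1.81], [-1.15, 1.24], [-2.2, 2.28], [-1.44, 1.52], [-3.14, 3.14]. Speed limits (rad/s): [2.22, 2.22, 2.57, 3.14, 3.14, 3.14].

## Interface

Orientations are given as a rotation vector (axis times angle).
In Python, from bench import ctrl gives the robot as it stands.
- The arm moves only by the tool arm_command, never from a script. Its argument "commands" is a list of rows, each an object of numbers: "dx", "dy", "dz": the shift along the tool's x, y, z in mm; "spin": the turn about the tool's z in rad; "hand": the opening in per cent of the stroke, from 0 (shut) to 100 (fully open). A call has exactly 5 rows; each row shifts and turns the commanded pose from where the row before left it, along the tool's axes as they then stand; what a row does not reach is not made up. A row lasts 1/10 s, in which the tool goes at most 50 mm and 8.59 degrees, less where a joint would pass 70% of its speed; a pose out of reach is approached as far as the arm can. A call is refused whole if a number of a shift passes 50 or a number of a turn 0.15, either way. A call with a gripper value outside its range is refused whole. The fingers move at their own pace and stop on an object; "squeeze" is the grip in N (left out, the last holds). Time passes only in rows, so rows that do not move let the fingers close, or fill a call up. It gives the time, the measured TCP pose, the force and the opening at its end, in the units of the state.
- ctrl.state(): the state, without advancing time (a new reading comes with each control period).
- ctrl.snapshot(name): name is "scene" or "top"; returns a dict with "color" (400x640x3 uint8, blue, green, red), "fx", "fy", "cx", "cy" (pixels), "eye" and "orientation" of the camera in the world. Camera axes: x right, y up, looking along -z (the intrinsics and any distortion apply to the point x, -y, -z); pixel columns grow to the right and rows downward; lengths in m; the calibration is good to about 2 mm. A picture is of the moment at which its call begins. There is no depth.
- ctrl.close_job(): hands the job in, once; it reports no verdict.
The state is a dict: "t": time; "joint_pos": joint angles; "joint_vel": joint speeds; "effort": joint torques, N m; "tool_pos": TCP position; "orientation": TCP orientation; "ft_force": force on the tool from outside, world axes, zero at the start; "ft_torque": the same for the moment, N m; "grip_width": opening from 0.0 (shut) to 1.0 (fully open).
Only numpy, scipy, OpenCV 4.12 (cv2) and the standard library are available. Lean on these libraries where they do the work, as an engineer would, in place of code of your own. Each camera call takes 0.05 s, during which the arm holds its last target.

## Task

The push-rod clevis of a pallet truck is clamped in the bench vice, its pin not yet all the way in. Push the pin fully home by its head, then take the orange keeper clip from the wooden caddy, feel for the groove at the pin's far end and press the clip down into it until it snaps fully home, without forcing it, and let go. Leave the other clips and the things on the bench where they are.

Things in the scene. Friction and masses are not known exactly. Their poses are not given: they have to be found in the camera images.
- vice: Blue bench vice, fixed, jaw tops at 130 mm; origin on the bench, z up. It clamps an upright dark steel fork (clevis): 40 mm wide along y, two arms 10 mm thick, rounded at 16.5 mm radius about the pin; a yellow link leaves towards +x. The pin lies level along the vice's y: head at -y, groove at +y. The fork was clamped by eye, firmly, up to 15 mm either way along y from the jaws' middle.
- axle (a point): On the pin's axis, 175 mm up: where the groove's middle would be were the fork mid-jaw and the pin home; axes as the vice's. The true groove is up to 15 mm from it along y, exact in x, z: its middle is 3.75 mm outside the flat outer face of the +y arm, 6.5 mm wide, 16 mm diameter; beyond it 10 mm of full 22 mm diameter to the pin's end, over which the clip cannot go.
- pin (a joint): Steel clevis pin, 22 mm diameter, head 32 mm diameter. Value in m: how far it stands out to -y; 0 is home (head on the fork), starts at 0.010 to 0.022. Slides stiffly under 5 to 8 N. The head's outer face is 50 mm plus this value to the -y side of axle (give or take those 15 mm). Until the pin is home the fork hides its groove.
- keeper_tab (a point): Orange moulded spring clip, 5 mm thick (along its y axis), standing in a slot of the caddy with its opening down; the point is the centre of its thumb tab, on top: 24 mm (x) by 10 mm (y) by 22 mm high (z). The tab's top is 61 mm above the bench in the caddy. The same either way round.
- keeper_bore (a point): Middle of the orange clip's bore, 30 mm below the tab's centre; on the pin's axis when seated. Two sprung prongs reach 12 mm below and 13 mm to each side. From above they touch the groove with the bore about 12 mm over the axis (16 mm on the full diameter); it snaps on at about 8 N, then bottoms: follow up with 15 N to be sure. Contact over 35 N is forcing it.
- keeper: The orange clip again: origin and axes as keeper_bore (y through the bore, z up to the tab).
- caddy: Wooden caddy, fixed, 52 by 200 by 20 mm high, origin under its centre on the bench; three slots, 7 mm wide, across its y axis at y = -62, 0 and 62 mm, hold three clips in any order, each clip's y axis along the caddy's.
- clip_black_tab (a point): Centre of the tab of a black, larger clip of the same form, in the caddy. Leave alone.
- clip_green_tab (a point): Centre of the tab of a green, smaller clip of the same form, in the caddy. Leave alone.
- can_a: Food can, beige and green label, 75 mm diameter, 110 mm high; origin at its underside. Leave alone.
- can_b: Another such can. Leave alone.
- roller: Brown spare load roller standing on end, 80 mm diameter, 70 mm high; origin at its underside. Leave alone.
- grease: Grey grease jar with a red cap, 68 mm diameter, 60 mm high; origin at its underside. Leave alone.
- wrench: Steel wrench lying flat near the robot. Leave alone.
- spare_pin: Spare steel pin lying down, 66 mm long, 32 mm over its head. Leave alone.

How it is judged:
On the way, in this order (a step that is already met when the one before it is completed fails the run):
1. the pin is pushed fully home (value of joint pin below 0.0015 m), for 0.2 s.
2. the orange clip is seated in the groove: its bore is on the pin's axis, just outside the fork arm (value of joint pin below 0.0015 m and z of keeper_bore in the frame of axle between -0.0015 and 0.0015 m and x of keeper_bore in the frame of axle between -0.0015 and 0.0015 m and y of keeper_bore in the frame of axle between -0.0165 and 0.0165 m and angle between the y axis of keeper and the y axis of vice, either way round below 0.2 rad), for 0.2 s.
At the end, for the whole second after the job is handed in: the pin is home (within 1.5 mm) and the orange clip sits in its groove, at rest and let go: bore within 1.5 mm of the pin's axis, square to it within 0.2 rad, just outside the fork arm (all of step 2 and linear speed of keeper below 0.02 m/s); the robot touches nothing.
It fails at once if the orange clip is forced: pressed on the clevis, the pin or the vice with over 35 N (contact force between keeper and vice above 35 N).
It fails at once if another clip or a thing on the bench is moved by over 20 mm (distance of any of clip_black_tab, clip_green_tab, can_a, can_b, roller, grease, wrench, spare_pin from where it was at the start of the episode above 0.02 m).
It also fails if it takes over 72 s, if anything falls off the work surface, if the arm or the gripper's body presses on something with over 40 N, if the wrist force passes 120 N, or if a joint passes its speed limit or range.

## Working session

There is one attempt and no reset: what is moved stays moved. The work goes in short steps, Python scripts to look and compute and a tool call to move; the robot and the scene stay as the last step left them, time stands still between calls to the robot, and variables do not carry over. Pictures are saved under pics/ and viewed, and the job is handed in when it is done.

Besides the shell and the picture viewer there is one more tool, called after "Emit:" as name(argument=value, ...), one argument or row to a line, values as JSON. arm_command: Moves the arm, as the interface text tells. Its arguments: {"type":"object","properties":{"commands":{"type":"array"},"squeeze":{"type":"number"}},"required":["commands"]}

```bash
ls; mkdir -p pics
python3 - <<'E'
from bench import ctrl
import cv2
for n in ("scene","top"):
    s=ctrl.snapshot(n); cv2.imwrite(f"pics/{n}0.png",s["color"])
    print(n,{k:v for k,v in s.items() if k!="color"})
print(ctrl.state(), ctrl.finger_overhang)
E
```

```text
pics
scene {'fx': 443.78361306237053, 'fy': 443.78361306237053, 'cx': 314.3132687549595, 'cy': 203.024002672361, 'eye': array([1.09066571, 0.51001005, 0.95145086]), 'orientation': array([0.34066645, 0.82692594, 2.18530042])}
top {'fx': 477.0962015469817, 'fy': 477.0962015469817, 'cx': 317.0613754991247, 'cy': 201.62195676542362, 'eye': array([0.35851096, 0.02595742, 1.19508494]), 'orientation': array([ 0.15097353, -0.147089  , -1.56272578])}
{'t': 0.1, 'joint_pos': array([-1.17999923e+00,  8.74020646e-02,  1.75231908e-01,  1.65980644e+00,
        1.52091129e-05,  1.57078916e+00]), 'joint_vel': array([-1.32498762e-03, -1.34566979e-03,  1.18770238e-03, -4.84421434e-04,
       -2.23726864e-03,  2.56089260e-05]), 'effort': array([-8.16924021e-04, -5.21562767e+01,  4.65651512e+01,  1.59799063e-02,
        4.72796842e-07,  5.27387755e-06]), 'tool_pos': array([ 0.20944345, -0.50836325,  0.24766512]), 'orientation': array([-3.08066843e+00, -6.09749473e-01,  3.36392851e-04]), 'ft_force': array([ 0.14133879, -1.20961376, -0.51456597]), 'ft_torque': array([0.0216486 , 0.0123866 , 0.02933904]), 'grip_width': 1.0011375823993471} 0.017
```

View pics/scene0.png

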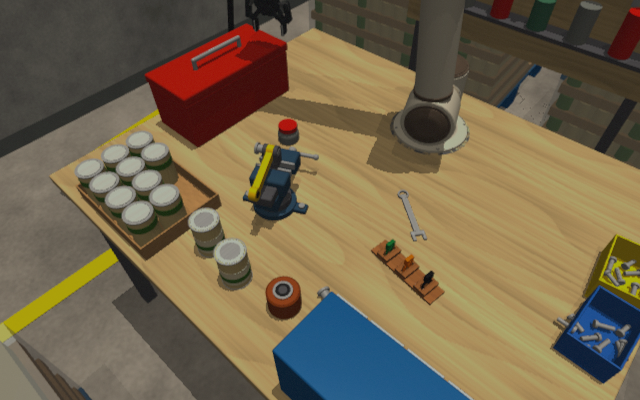

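View pics/top0.png

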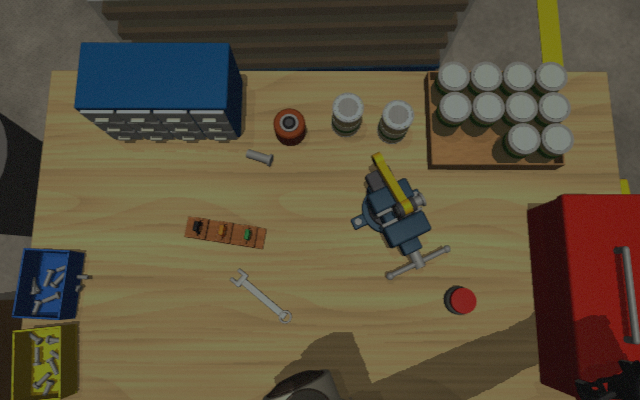

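```bash
cat > h.py <<'E'
import numpy as np, cv2
from scipy.spatial.transform import Rotation as R
from bench import ctrl
def ray(s,u,v):
    d=np.array([(u-s["cx"])/s["fx"],-(v-s["cy"])/s["fy"],-1.])
    return np.array(s["eye"]),R.from_rotvec(s["orientation"]).as_matrix()@d
def plane(s,u,v,z):
    e,d=ray(s,u,v); return e+d*(z-e[2])/d[2]
def proj(s,p):
    q=R.from_rotvec(s["orientation"]).as_matrix().T@(np.array(p)-s["eye"])
    return s["cx"]+s["fx"]*q[0]/-q[2], s["cy"]-s["fy"]*q[1]/-q[2]
def tri(s1,a,s2,b):
    e1,d1=ray(s1,*a);e2,d2=ray(s2,*b)
    d1/=np.linalg.norm(d1);d2/=np.linalg.norm(d2)
    t=np.linalg.lstsq(np.c_[d1,-d2],e2-e1,rcond=None)[0]
    p,q=e1+d1*t[0],e2+d2*t[1]
    return (p+q)/2,np.linalg.norm(p-q)
E
python3 - <<'E'
from h import *
import cv2
def crop(n,x,y,w,h,k):
    im=cv2.imread(f"pics/{n}0.png")[y:y+h,x:x+w]
    im=cv2.resize(im,None,fx=k,fy=k,interpolation=cv2.INTER_CUBIC)
    for i in range(0,w,10):cv2.putText(im,str(x+i),(i*k,8),0,.3,(255,255,255),1);cv2.line(im,(i*k,10),(i*k,14),(255,255,255),1)
    for i in range(0,h,10):cv2.putText(im,str(y+i),(0,i*k+4),0,.3,(255,255,255),1)
    cv2.imwrite(f"pics/{n}_c{x}.png",cv2.convertScaleAbs(im,alpha=1.4))
crop("top",340,140,120,85*1+55,6 if 0 else 4)
crop("scene",235,130,90,95,6)
crop("top",180,205,95,50,8)
crop("scene",365,230,85,75,8)
E
```

```text
(no output)
```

View pics/top_c340.png

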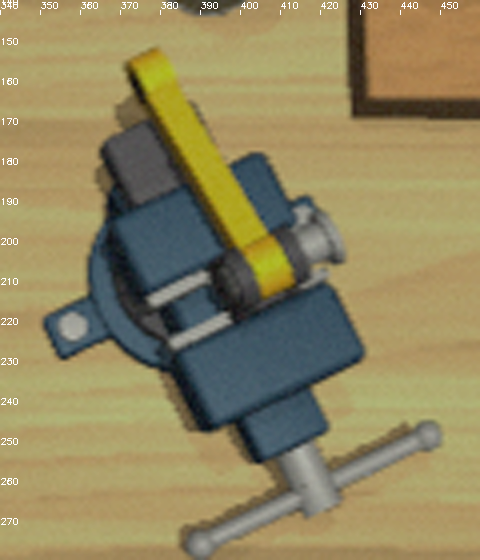

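View pics/scene_c235.png

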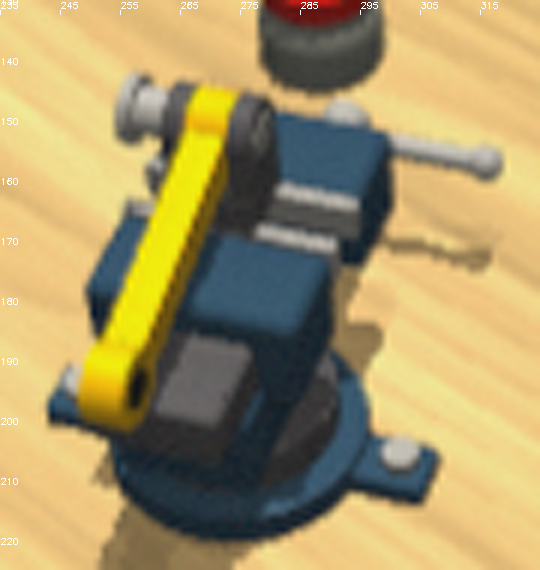

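View pics/top_c180.png

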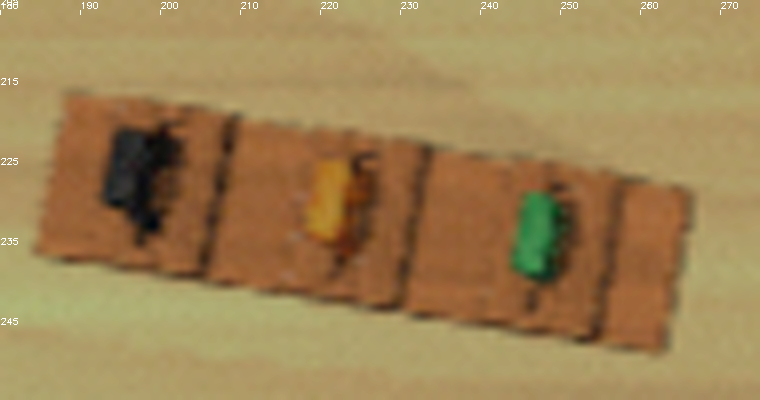

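View pics/scene_c365.png

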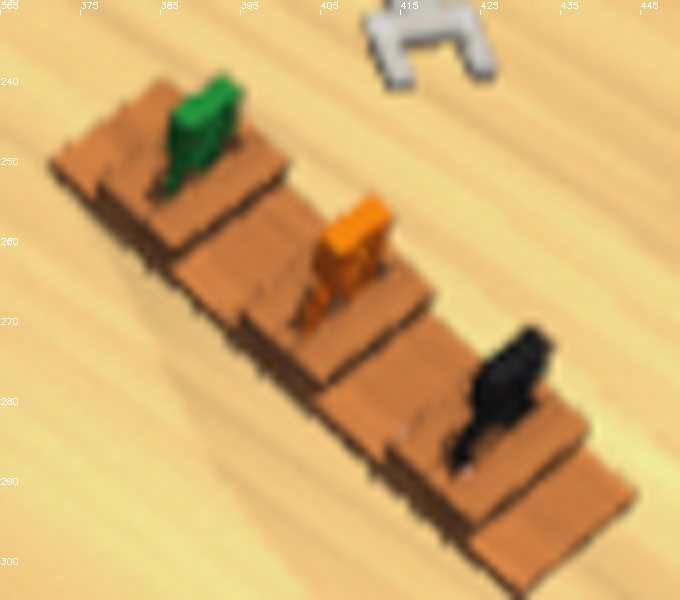

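Run:
```python
from h import *
def crop(n,x,y,w,h,k,t):
    im=cv2.imread(f"pics/{n}0.png")[y:y+h,x:x+w]
    im=cv2.convertScaleAbs(cv2.resize(im,None,fx=k,fy=k,interpolation=cv2.INTER_LANCZOS4),alpha=1.6,beta=10)
    for i in range(0,w,5):cv2.putText(im,str(x+i),(i*k,8),0,.3,(255,255,255),1);cv2.line(im,(i*k,10),(i*k,16),(255,255,255),1)
    for i in range(0,h,5):cv2.putText(im,str(y+i),(0,i*k+4),0,.3,(255,255,255),1)
    cv2.imwrite(f"pics/z_{t}.png",im)
crop("top",368,175,65,50,12,"top")
crop("scene",250,136,36,36,16,"sc")
top=ctrl.snapshot("top"); sc=ctrl.snapshot("scene")
import pickle; pickle.dump((top,sc),open("snap.pkl","wb"))
print(R.from_rotvec(ctrl.state()["orientation"]).as_matrix().round(3))
for s,n in((top,"top"),(sc,"scene")):
    hsv=cv2.cvtColor(s["color"],cv2.COLOR_BGR2HSV)
    for nm,lo,hi in(("or",(10,200,90),(20,255,255)),("gr",(50,120,40),(75,255,255))):
        m=cv2.inRange(hsv,lo,hi)
        x0,y0,x1,y1=(180,205,275,255) if n=="top" else (365,230,450,305)
        k=np.zeros_like(m);k[y0:y1,x0:x1]=255
        ys,xs=np.nonzero(m&k)
        print(n,nm,len(xs),xs.mean(),ys.mean(),xs.min(),xs.max(),ys.min(),ys.max(),plane(s,xs.mean(),ys.mean(),.055))
```

```text
[[ 0.925  0.381 -0.   ]
 [ 0.381 -0.925  0.001]
 [ 0.    -0.001 -1.   ]]
top or 9 221.44444444444446 229.55555555555554 219 223 226 234 [0.50852252 0.25910333 0.055     ]
top gr 39 246.5897435897436 233.6153846153846 244 249 229 238 [0.49887158 0.19824517 0.055     ]
scene or 71 408.1267605633803 261.19718309859155 403 413 255 271 [0.51366019 0.26435684 0.055     ]
scene gr 68 389.6617647058824 245.33823529411765 386 394 240 253 [0.50528653 0.2040074  0.055     ]
```

View pics/z_top.png

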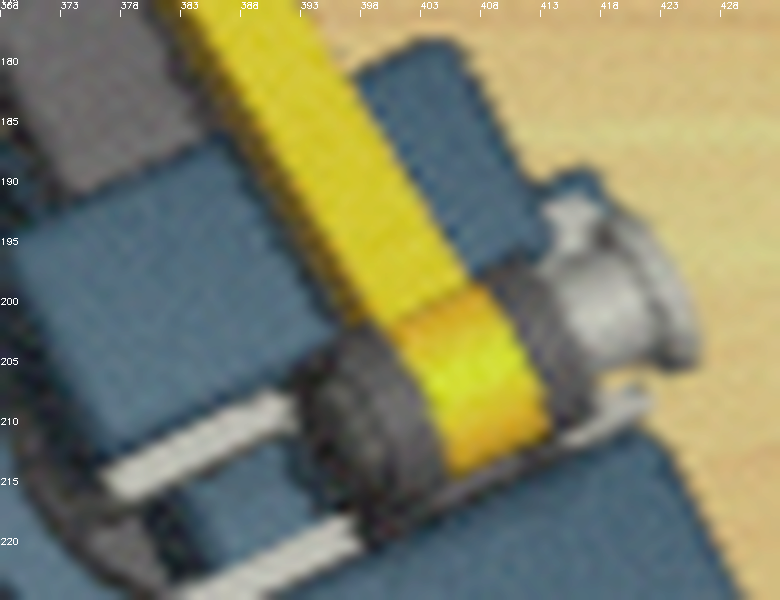

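View pics/z_sc.png

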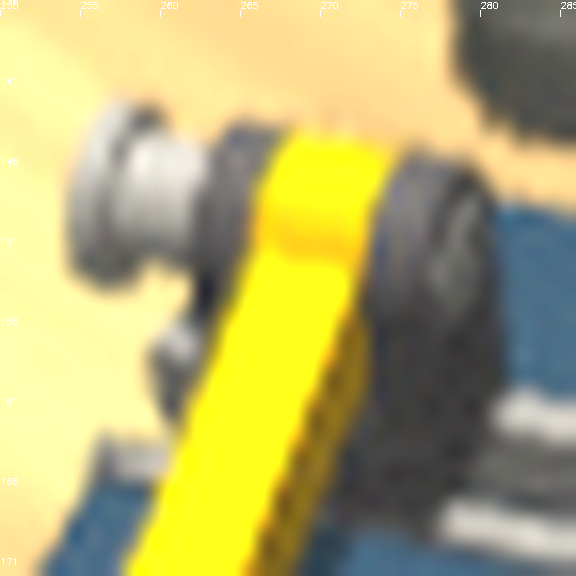

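Run:
```python
from h import *
import pickle; top,sc=pickle.load(open("snap.pkl","rb"))
P=lambda s,u,v,z=.175: plane(s,u,v,z).round(4)
a=P(top,397.2,210);b=P(top,423,198.75);print("top z.175 end,head",a,b,np.degrees(np.arctan2(-(a-b)[0],(a-b)[1])),np.linalg.norm(a-b))
a=P(sc,278.75,151.6);b=P(sc,256.1,148.5);print("sc",a,b,np.degrees(np.arctan2(-(a-b)[0],(a-b)[1])),np.linalg.norm(a-b))
print(tri(top,(397.2,210),sc,(278.75,151.6)),tri(top,(423,198.75),sc,(256.1,148.5)))
# jaw strips in top at z .13
T=lambda u,v:(368+u/12,175+v/12)
for p,q in(((115,500),(300,415)),((105,478),(285,395)),((20,235),(215,140)),((105,465),(330,335)),((230,600),(360,535))):
    a=P(top,*T(*p),.13);b=P(top,*T(*q),.13);d=a-b;print("edge",a,b,np.degrees(np.arctan2(-d[0],d[1])))
for u,v in ((398,178),(393.4,205.8)): print(P(top,u,v))
# caddy corners in top z .02
for u,v in((188,216.5),(266.5,228.5),(263,249),(184,236.5)):print("cad",P(top,u,v,.02))
# tri tab top centre
print(tri(top,(221.6,229.3),sc,(408.6,258.8)))
```

```text
top z.175 end,head [ 0.5365 -0.1451  0.175 ] [ 0.5616 -0.202   0.175 ] 23.803464362234397 0.06219019215278243
sc [ 0.5332 -0.1437  0.175 ] [ 0.5639 -0.1966  0.175 ] 30.12831923998412 0.06116289724988506
(array([ 0.53524639, -0.14353307,  0.176937  ]), np.float64(0.0030186734029190292)) (array([ 0.56155347, -0.20185511,  0.17072219]), np.float64(0.0026591408441629023))
edge [ 0.529  -0.1079  0.13  ] [ 0.5453 -0.1432  0.13  ] 24.785432607433805
edge [ 0.5332 -0.1061  0.13  ] [ 0.5491 -0.1404  0.13  ] 24.870404108540868
edge [ 0.5799 -0.0909  0.13  ] [ 0.5985 -0.1284  0.13  ] 26.381411486958292
edge [ 0.5356 -0.1062  0.13  ] [ 0.5607 -0.1492  0.13  ] 30.273003818991583
edge [ 0.51   -0.1291  0.13  ] [ 0.5224 -0.1538  0.13  ] 26.65776271349685
[ 0.6079 -0.1489  0.175 ]
[ 0.5458 -0.1371  0.175 ]
cad [0.5457 0.3511 0.02  ]
cad [0.5161 0.1545 0.02  ]
cad [0.4652 0.1619 0.02  ]
cad [0.4956 0.3583 0.02  ]
(array([0.50831256, 0.26006642, 0.05525357]), np.float64(0.0031418704582671345))
```

```bash
cat >> h.py <<'E'
YV=np.radians(25.5)
vx=np.array([np.cos(YV),np.sin(YV),0]);vy=np.array([-np.sin(YV),np.cos(YV),0])
def plan(target,yaw,st=None):
    "shift in the tool axes AFTER the spin (yaw = world yaw of tool x, tool down), and spin"
    st=st or ctrl.state()
    M=R.from_rotvec(st["orientation"]).as_matrix()
    y0=np.arctan2(M[1,0],M[0,0])
    d=np.array(target)-st["tool_pos"]
    c=lambda y:np.array([[np.cos(y),np.sin(y),0],[np.sin(y),-np.cos(y),0],[0,0,-1]])
    print("t",st["t"],"tcp",st["tool_pos"].round(4),"yaw",np.degrees(y0).round(2),"tilt",np.degrees(np.arccos(-M[2,2])).round(2),"F",st["ft_force"].round(2),"w",round(st["grip_width"],3))
    print("after-spin mm",(c(yaw).T@d*1000).round(1),"now-axes mm",(M.T@d*1000).round(1),"spin",round(-(yaw-y0),4))
E
python3 - <<'E'
from h import *
import pickle; top,sc=pickle.load(open("snap.pkl","rb"))
T=lambda u,v:plane(top,368+u/12,175+v/12,.13)
for p,q in(((185,595),(645,390)),((340,515),(640,385)),((110,478),(290,393))):
    d=T(*p)-T(*q);print(np.degrees(np.arctan2(-d[0],d[1])))
print(plane(top,221.6,229.3,.061))
h=np.array([.5616,-.202,.175])
plan(h-vy*.045+[0,0,.002],YV)
E
```

```text
24.132127405782025
23.556747197385622
25.480771934858744
[0.50835034 0.25752889 0.061     ]
t 0.2 tcp [ 0.2095 -0.5084  0.2479] yaw 22.39 tilt 0.05 F [-0.45 -0.07 -0.6 ] w 0.999
after-spin mm [449.7 -80.   70.9] now-axes mm [ 444.7 -104.2   71. ] spin -0.0543
```

Emit:
arm_command(
  commands=[
    {"dz": -45, "spin": -0.04, "hand": 0},
    {"dz": -45, "hand": 0},
    {"dx": 40, "dy": -8, "hand": 0},
    {"dx": 40, "dy": -8, "hand": 0},
    {"dx": 40, "dy": -8, "hand": 0},
  ],
  squeeze=80,
)

```text
validation failed for argument at $.co...
```

Emit:
arm_command(
  commands=[
    {"dx": 40, "dy": -8, "hand": 0},
    {"dx": 40, "dy": -8, "hand": 0},
    {"dx": 40, "dy": -8, "hand": 0},
    {"dx": 40, "dy": -8, "hand": 0},
    {"dx": 40, "dy": -8, "hand": 0},
  ],
)

```text
validation failed for argument at $.co...
```

```bash
sed -i 's/radians(25.5)/radians(24.7)/' h.py
python3 - <<'E'
from h import *
h=np.array([.5616,-.202,.175])
plan(h-vy*.045+[0,0,.002],YV)
E
```

```text
t 0.2 tcp [ 0.2095 -0.5084  0.2479] yaw 22.39 tilt 0.05 F [-0.45 -0.07 -0.6 ] w 0.999
after-spin mm [448.  -86.2  70.9] now-axes mm [ 444.1 -104.1   71. ] spin -0.0403
```

Probably every key is required in each row.

Emit:
arm_command(
  commands=[
    {"dx": 0, "dy": 0, "dz": -45, "spin": -0.04, "hand": 0},
    {"dx": 0, "dy": 0, "dz": -45, "spin": 0, "hand": 0},
    {"dx": 40, "dy": -8, "dz": 0, "spin": 0, "hand": 0},
    {"dx": 40, "dy": -8, "dz": 0, "spin": 0, "hand": 0},
    {"dx": 40, "dy": -8, "dz": 0, "spin": 0, "hand": 0},
  ],
  squeeze=80,
)

```text
t: 0.7
tool_pos: [0.3094, -0.436, 0.3384]
orientation: [3.069, 0.67, 0.0]
ft_force: [0.1, 0.3, -0.5]
grip_width: 0.145
```

Emit:
arm_command(
  commands=[
    {"dx": 40, "dy": -8, "dz": 0, "spin": 0, "hand": 0},
    {"dx": 40, "dy": -8, "dz": 0, "spin": 0, "hand": 0},
    {"dx": 40, "dy": -8, "dz": 0, "spin": 0, "hand": 0},
    {"dx": 40, "dy": -8, "dz": 0, "spin": 0, "hand": 0},
    {"dx": 40, "dy": -8, "dz": 0, "spin": 0, "hand": 0},
  ],
)

```text
t: 1.2
tool_pos: [0.4747, -0.3155, 0.3382]
orientation: [3.069, 0.671, -0.0]
ft_force: [0.1, 0.2, -1.1]
grip_width: 0.0
```

```bash
python3 - <<'E'
from h import *
h=np.array([.5616,-.202,.175])
plan(h-vy*.045+[0,0,.002],YV)
E
```

```text
t 1.2 tcp [ 0.4747 -0.3155  0.3382] yaw 24.68 tilt 0.0 F [ 0.13  0.2  -1.14] w 0.0
after-spin mm [126.4 -21.8 161.2] now-axes mm [126.4 -21.9 161.2] spin -0.0003
```

Emit:
arm_command(
  commands=[
    {"dx": 40, "dy": -5, "dz": 30, "spin": 0, "hand": 0},
    {"dx": 40, "dy": -5, "dz": 40, "spin": 0, "hand": 0},
    {"dx": 35, "dy": -5, "dz": 40, "spin": 0, "hand": 0},
    {"dx": 0, "dy": 0, "dz": 0, "spin": 0, "hand": 0},
    {"dx": 0, "dy": 0, "dz": 0, "spin": 0, "hand": 0},
  ],
)

```text
t: 1.7
tool_pos: [0.5655, -0.2583, 0.2346]
orientation: [-3.067, -0.673, 0.004]
ft_force: [-0.2, -0.4, -0.2]
grip_width: -0.002
```

```bash
python3 - <<'E'
from h import *
h=np.array([.5616,-.202,.175])
plan(h-vy*.045+[0,0,.002],YV)
top,sc=ctrl.snapshot("top"),ctrl.snapshot("scene")
a=cv2.resize(top["color"][140:260,350:490],None,fx=5,fy=5)
b=cv2.resize(sc["color"][100:220,220:340],None,fx=5,fy=5)
cv2.imwrite("pics/p1.png",a);cv2.imwrite("pics/p1s.png",b)
E
```

```text
t 1.7 tcp [ 0.5655 -0.2583  0.2346] yaw 24.76 tilt 0.15 F [-0.23 -0.37 -0.24] w -0.002
after-spin mm [20.  -7.8 57.6] now-axes mm [20.1 -7.6 57.6] spin 0.0011
```

View pics/p1.png

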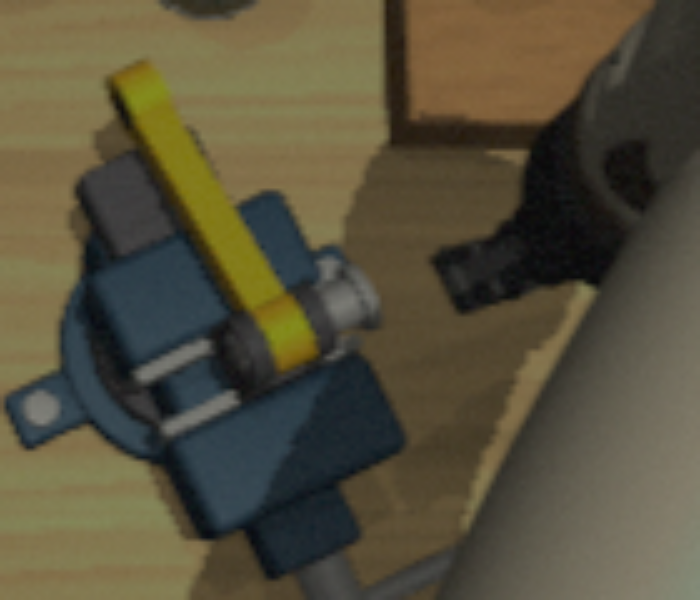

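View pics/p1s.png

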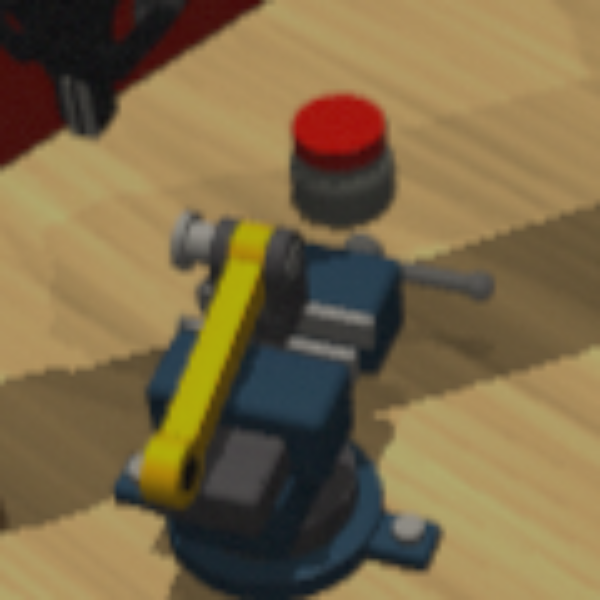

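Emit:
arm_command(
  commands=[
    {"dx": 10, "dy": -2, "dz": 20, "spin": 0, "hand": 0},
    {"dx": 10, "dy": -2, "dz": 20, "spin": 0, "hand": 0},
    {"dx": 0, "dy": -3, "dz": 17, "spin": 0, "hand": 0},
    {"dx": 0, "dy": 0, "dz": 0, "spin": 0, "hand": 0},
    {"dx": 0, "dy": 0, "dz": 0, "spin": 0, "hand": 0},
  ],
)

```text
t: 2.3
tool_pos: [0.5807, -0.2452, 0.1807]
orientation: [3.068, 0.67, 0.002]
ft_force: [0.0, 0.8, 0.5]
grip_width: 0.002
```

```bash
python3 - <<'E'
from h import *
h=np.array([.5616,-.202,.175])
plan(h-vy*.0145+[0,0,.002],YV)
top,sc=ctrl.snapshot("top"),ctrl.snapshot("scene")
a=cv2.resize(top["color"][170:230,380:450],None,fx=8,fy=8)
b=cv2.resize(sc["color"][110:180,230:300],None,fx=8,fy=8)
cv2.imwrite("pics/p2.png",cv2.convertScaleAbs(np.vstack([a]),alpha=2));cv2.imwrite("pics/p2s.png",cv2.convertScaleAbs(b,alpha=1.5))
E
```

```text
t 2.3 tcp [ 0.5807 -0.2452  0.1807] yaw 24.62 tilt 0.12 F [0.03 0.84 0.49] w 0.002
after-spin mm [  0.7 -32.7   3.7] now-axes mm [  0.7 -32.7   3.6] spin -0.0014
```

View pics/p2.png

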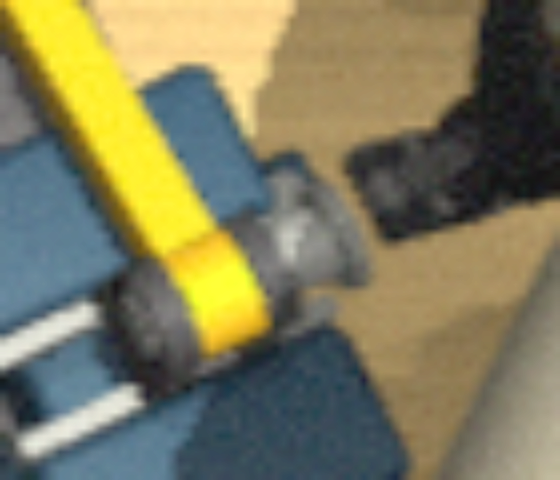

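View pics/p2s.png

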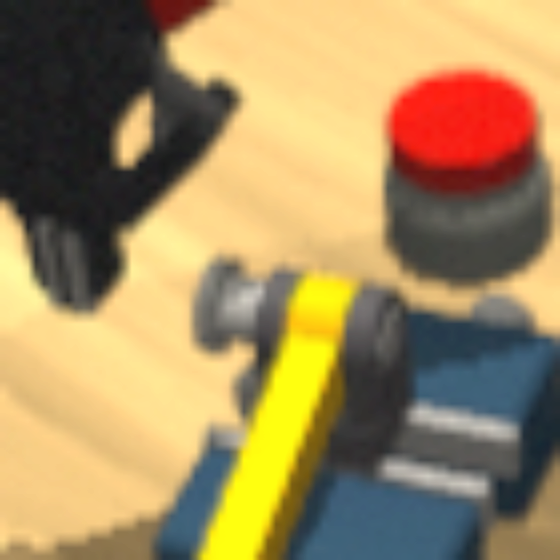

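Emit:
arm_command(
  commands=[
    {"dx": -3, "dy": -6, "dz": 3, "spin": 0, "hand": 0},
    {"dx": 0, "dy": -6, "dz": 0, "spin": 0, "hand": 0},
    {"dx": 0, "dy": -5, "dz": 0, "spin": 0, "hand": 0},
    {"dx": 0, "dy": -4, "dz": 0, "spin": 0, "hand": 0},
    {"dx": 0, "dy": -4, "dz": 0, "spin": 0, "hand": 0},
  ],
)

```text
t: 2.9
tool_pos: [0.5676, -0.2223, 0.1759]
orientation: [3.069, 0.672, 0.0]
ft_force: [0.5, -0.3, -0.2]
grip_width: -0.002
```

Emit:
arm_command(
  commands=[
    {"dx": 0, "dy": -2, "dz": 0, "spin": 0, "hand": 0},
    {"dx": 0, "dy": -2, "dz": 0, "spin": 0, "hand": 0},
    {"dx": 0, "dy": -2, "dz": 0, "spin": 0, "hand": 0},
    {"dx": 0, "dy": -2, "dz": 0, "spin": 0, "hand": 0},
    {"dx": 0, "dy": -2, "dz": 0, "spin": 0, "hand": 0},
  ],
)

```text
t: 3.4
tool_pos: [0.5638, -0.2143, 0.1758]
orientation: [3.068, 0.67, 0.0]
ft_force: [1.3, -4.7, -1.5]
grip_width: 0.001
```

Emit:
arm_command(
  commands=[
    {"dx": 0, "dy": -2, "dz": 0, "spin": 0, "hand": 0},
    {"dx": 0, "dy": -2, "dz": 0, "spin": 0, "hand": 0},
    {"dx": 0, "dy": -2, "dz": 0, "spin": 0, "hand": 0},
    {"dx": 0, "dy": -1, "dz": 0, "spin": 0, "hand": 0},
    {"dx": 0, "dy": -1, "dz": 0, "spin": 0, "hand": 0},
  ],
)

```text
t: 3.9
tool_pos: [0.5604, -0.2071, 0.1758]
orientation: [3.068, 0.67, 0.001]
ft_force: [2.0, -4.8, -1.2]
grip_width: -0.004
```

Emit:
arm_command(
  commands=[
    {"dx": 0, "dy": -1, "dz": 0, "spin": 0, "hand": 0},
    {"dx": 0, "dy": -1, "dz": 0, "spin": 0, "hand": 0},
    {"dx": 0, "dy": -1, "dz": 0, "spin": 0, "hand": 0},
    {"dx": 0, "dy": -0.5, "dz": 0, "spin": 0, "hand": 0},
    {"dx": 0, "dy": -0.5, "dz": 0, "spin": 0, "hand": 0},
  ],
)

```text
t: 4.4
tool_pos: [0.5587, -0.2035, 0.1757]
orientation: [3.068, 0.67, 0.0]
ft_force: [1.6, -5.4, -0.5]
grip_width: -0.004
```

Emit:
arm_command(
  commands=[
    {"dx": 0, "dy": -1, "dz": 0, "spin": 0, "hand": 0},
    {"dx": 0, "dy": -1, "dz": 0, "spin": 0, "hand": 0},
    {"dx": 0, "dy": -1, "dz": 0, "spin": 0, "hand": 0},
    {"dx": 0, "dy": -0.5, "dz": 0, "spin": 0, "hand": 0},
    {"dx": 0, "dy": -0.5, "dz": 0, "spin": 0, "hand": 0},
  ],
)

```text
t: 4.9
tool_pos: [0.5577, -0.2014, 0.1759]
orientation: [3.065, 0.668, 0.002]
ft_force: [6.5, -14.9, -3.6]
grip_width: -0.003
```

Emit:
arm_command(
  commands=[
    {"dx": 0, "dy": -0.5, "dz": 0, "spin": 0, "hand": 0},
    {"dx": 0, "dy": -0.5, "dz": 0, "spin": 0, "hand": 0},
    {"dx": 0, "dy": -0.5, "dz": 0, "spin": 0, "hand": 0},
    {"dx": 0, "dy": -0.5, "dz": 0, "spin": 0, "hand": 0},
    {"dx": 0, "dy": -0.5, "dz": 0, "spin": 0, "hand": 0},
  ],
)

```text
t: 5.4
tool_pos: [0.5576, -0.2012, 0.176]
orientation: [3.061, 0.665, 0.003]
ft_force: [11.9, -26.6, -6.3]
grip_width: -0.001
```

Emit:
arm_command(
  commands=[
    {"dx": 0, "dy": 5, "dz": 0, "spin": 0, "hand": 0},
    {"dx": 0, "dy": 10, "dz": 0, "spin": 0, "hand": 0},
    {"dx": 0, "dy": 20, "dz": -20, "spin": 0, "hand": 0},
    {"dx": 0, "dy": 20, "dz": -40, "spin": 0, "hand": 0},
    {"dx": 0, "dy": 0, "dz": -45, "spin": 0, "hand": 0},
  ],
)

```text
t: 5.9
tool_pos: [0.5787, -0.2483, 0.2799]
orientation: [-3.067, -0.669, 0.004]
ft_force: [1.5, -0.3, 0.3]
grip_width: 0.001
```

```bash
python3 - <<'E'
from h import *
import pickle
plan([.5083,.2575,.2],np.radians(-8.6))
top,sc=ctrl.snapshot("top"),ctrl.snapshot("scene")
pickle.dump((top,sc),open("snap2.pkl","wb"))
def crop(s,x,y,w,h,k,t):
    im=s["color"][y:y+h,x:x+w]
    im=cv2.convertScaleAbs(cv2.resize(im,None,fx=k,fy=k,interpolation=cv2.INTER_LANCZOS4),alpha=2,beta=10)
    for i in range(0,w,5):cv2.putText(im,str(x+i),(i*k,8),0,.3,(255,255,255),1);cv2.line(im,(i*k,10),(i*k,16),(255,255,255),1)
    for i in range(0,h,5):cv2.putText(im,str(y+i),(0,i*k+4),0,.3,(255,255,255),1)
    cv2.imwrite(f"pics/y_{t}.png",im)
crop(top,375,175,60,50,12,"top")
crop(sc,250,136,36,36,16,"sc")
E
```

```text
t 5.9 tcp [ 0.5787 -0.2483  0.2799] yaw 24.62 tilt 0.2 F [ 1.51 -0.34  0.27] w 0.001
after-spin mm [-145.3 -489.6   79.9] now-axes mm [ 146.9 -489.    80.8] spin 0.5799
```

View pics/y_top.png

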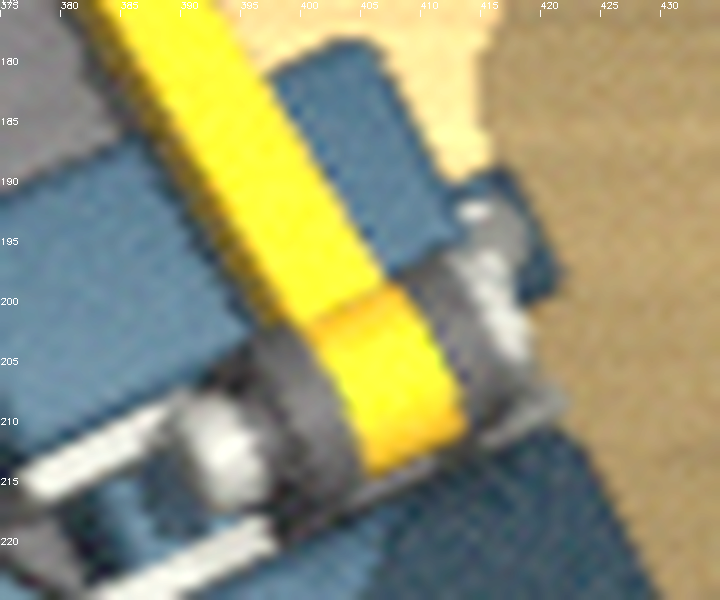

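View pics/y_sc.png

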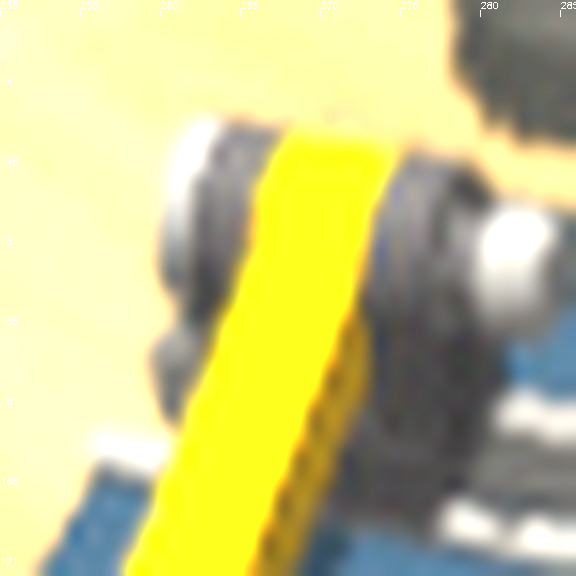

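```bash
python3 - <<'E'
from h import *
import pickle
top,sc=pickle.load(open("snap2.pkl","rb"))
c1=plane(top,375+226/12,175+452/12,.175)
c2=plane(sc,250+517/16,136+263/16,.175)
t,g=tri(top,(375+226/12,175+452/12),sc,(250+517/16,136+263/16))
for n,p in(("top",c1),("sc",c2),("tri",t)): print(n,p.round(4),"u",p@vx,"s",p@vy)
h=plane(top,375+500/12,175+300/12,.175); print("head",h,h@vx,h@vy)
# arm -y top silhouette: fork edges at top
for u,v in((455,240),(505,415),(395,285),(470,450)):
    p=plane(top,375+u/12,175+v/12,.175);print(p@vx,p@vy)
print("u tcp contact",np.array([.5577,-.2014,0])@vx)
E
```

```text
top [ 0.5306 -0.1376  0.175 ] u 0.4245856651811639 s -0.3467758102303585
sc [ 0.5294 -0.1345  0.175 ] u 0.42473621462792727 s -0.34341122387290507
tri [ 0.5297 -0.1364  0.1746] u 0.4242658012746342 s -0.3452822800497872
head [ 0.55875003 -0.18809497  0.175     ] 0.42903027984731623 -0.40436905794560507
0.44236080124122656 -0.40194120823633217
0.4097286656817427 -0.3956406364120396
0.4394257156442312 -0.38828603651371657
0.40662145797829174 -0.38700144432201505
u tcp contact 0.4225165819431159
```

Emit:
arm_command(
  commands=[
    {"dx": 13, "dy": -42, "dz": 0, "spin": 0, "hand": 40},
    {"dx": 13, "dy": -44, "dz": 0, "spin": 0, "hand": 40},
    {"dx": 13, "dy": -44, "dz": 0, "spin": 0, "hand": 40},
    {"dx": 13, "dy": -44, "dz": 0, "spin": 0, "hand": 40},
    {"dx": 13, "dy": -44, "dz": 0, "spin": 0, "hand": 40},
  ],
)

```text
t: 6.5
tool_pos: [0.5462, -0.0199, 0.2806]
orientation: [-3.069, -0.671, 0.0]
ft_force: [1.4, 0.1, -0.1]
grip_width: 0.4
```

Emit:
arm_command(
  commands=[
    {"dx": 13, "dy": -44, "dz": 0, "spin": 0, "hand": 40},
    {"dx": 13, "dy": -44, "dz": 0, "spin": 0, "hand": 40},
    {"dx": 13, "dy": -44, "dz": 0, "spin": 0, "hand": 40},
    {"dx": 13, "dy": -44, "dz": 0, "spin": 0, "hand": 40},
    {"dx": 13, "dy": -44, "dz": 0, "spin": 0, "hand": 40},
  ],
)

```text
t: 7.0
tool_pos: [0.5134, 0.2073, 0.2807]
orientation: [-3.069, -0.672, 0.0]
ft_force: [0.3, -0.9, 0.2]
grip_width: 0.401
```

Emit:
arm_command(
  commands=[
    {"dx": 0, "dy": 0, "dz": 10, "spin": 0.12, "hand": 40},
    {"dx": 0, "dy": 0, "dz": 10, "spin": 0.12, "hand": 40},
    {"dx": 0, "dy": 0, "dz": 10, "spin": 0.12, "hand": 40},
    {"dx": 0, "dy": 0, "dz": 10, "spin": 0.12, "hand": 40},
    {"dx": 0, "dy": 0, "dz": 10, "spin": 0.1, "hand": 40},
  ],
)

```text
t: 7.5
tool_pos: [0.541, 0.0653, 0.2301]
orientation: [-3.035, -0.104, 0.044]
ft_force: [0.3, 0.6, 0.1]
grip_width: 0.401
```

```bash
python3 - <<'E'
from h import *
plan([.507,.2565,.13],np.radians(-8.6))
E
```

```text
t 7.5 tcp [0.541  0.0653 0.2301] yaw 3.99 tilt 6.23 F [0.26 0.64 0.06] w 0.401
after-spin mm [ -62.2 -184.   100.1] now-axes mm [ -18.1 -181.4  120.4] spin 0.2197
```

```bash
python3 - <<'E'
from h import *
s=ctrl.state()
print({k:np.round(v,3) for k,v in s.items()})
im=ctrl.snapshot("scene")["color"];cv2.imwrite("pics/odd.png",im)
E
```

```text
{'t': np.float64(7.5), 'joint_pos': array([0.068, 0.091, 0.142, 1.647, 0.106, 3.14 ]), 'joint_vel': array([-0.572, -0.003, -0.207, -0.115,  0.19 , -0.001]), 'effort': array([ 4.4200e+00, -5.2953e+01,  4.7390e+01,  7.6200e-01,  4.4000e-02,
        0.0000e+00]), 'tool_pos': array([0.541, 0.065, 0.23 ]), 'orientation': array([-3.035, -0.104,  0.044]), 'ft_force': array([0.256, 0.643, 0.056]), 'ft_torque': array([-0.054, -0.022, -0.022]), 'grip_width': np.float64(0.401)}
```

View pics/odd.png

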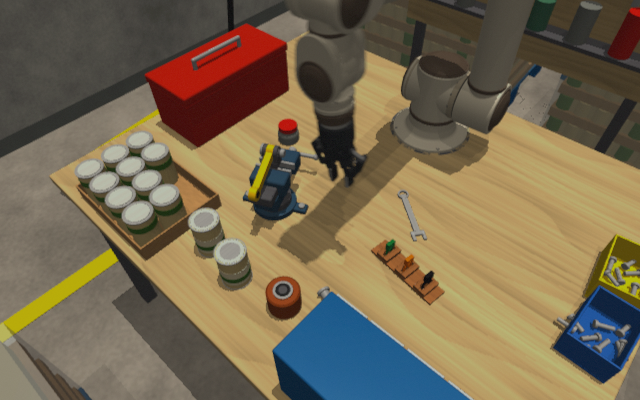

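Emit:
arm_command(
  commands=[
    {"dx": 0, "dy": 0, "dz": 0, "spin": -0.14, "hand": 40},
    {"dx": 0, "dy": 0, "dz": 0, "spin": -0.14, "hand": 40},
    {"dx": 0, "dy": 0, "dz": 0, "spin": -0.14, "hand": 40},
    {"dx": 0, "dy": 0, "dz": 0, "spin": -0.14, "hand": 40},
    {"dx": 0, "dy": 0, "dz": 0, "spin": -0.14, "hand": 40},
  ],
)

```text
t: 8.05
tool_pos: [0.5408, 0.0667, 0.2306]
orientation: [-2.808, -1.149, -0.014]
ft_force: [-0.2, 0.5, 0.5]
grip_width: 0.403
```

```bash
python3 - <<'E'
from h import *
plan([.507,.2565,.23],np.radians(180-8.6))
E
```

```text
t 8.05 tcp [0.5408 0.0667 0.2306] yaw 44.38 tilt 6.18 F [-0.2   0.48  0.49] w 0.403
after-spin mm [ 61.8 182.6   0.6] now-axes mm [ 108.4 -158.    21.2] spin -2.2169
```

```bash
python3 - <<'E'
from h import *
s=ctrl.state();M=R.from_rotvec(s["orientation"]).as_matrix();print(M.round(3),s["joint_pos"].round(3))
E
```

```text
[[ 0.714  0.7   -0.032]
 [ 0.699 -0.708  0.103]
 [ 0.049 -0.096 -0.994]] [0.071 0.091 0.143 1.648 0.105 2.435]
```

```bash
python3 - <<'E'
from h import *
s=ctrl.state();M=R.from_rotvec(s["orientation"]).as_matrix()
p=s["tool_pos"]
for q in ((.45,-.33,.43),(.19,-.62,.43)):
    print((M.T@(np.array(q)-p)*1000).round(0));p=np.array(q)
E
```

```text
[-332.  198. -236.]
[-388.   23.  -21.]
```

Emit:
arm_command(
  commands=[
    {"dx": 0, "dy": 0, "dz": -40, "spin": 0, "hand": 40},
    {"dx": -20, "dy": 10, "dz": -45, "spin": 0, "hand": 40},
    {"dx": -32, "dy": 20, "dz": -40, "spin": 0, "hand": 40},
    {"dx": -35, "dy": 22, "dz": -30, "spin": 0, "hand": 40},
    {"dx": -35, "dy": 22, "dz": -25, "spin": 0, "hand": 40},
  ],
)

```text
t: 8.55
tool_pos: [0.5109, -0.0855, 0.3943]
orientation: [-2.811, -1.143, -0.016]
ft_force: [0.2, -0.5, 0.8]
grip_width: 0.4
```

Emit:
arm_command(
  commands=[
    {"dx": -40, "dy": 24, "dz": -15, "spin": 0, "hand": 40},
    {"dx": -40, "dy": 24, "dz": -15, "spin": 0, "hand": 40},
    {"dx": -40, "dy": 24, "dz": -10, "spin": 0, "hand": 40},
    {"dx": -40, "dy": 24, "dz": -10, "spin": 0, "hand": 40},
    {"dx": -40, "dy": 24, "dz": -6, "spin": 0, "hand": 40},
  ],
)

```text
t: 9.05
tool_pos: [0.4522, -0.3163, 0.4277]
orientation: [-2.812, -1.142, -0.015]
ft_force: [0.9, -0.6, 0.5]
grip_width: 0.399
```

Emit:
arm_command(
  commands=[
    {"dx": -44, "dy": 3, "dz": -2, "spin": 0, "hand": 40},
    {"dx": -44, "dy": 3, "dz": -2, "spin": 0, "hand": 40},
    {"dx": -44, "dy": 3, "dz": -2, "spin": 0, "hand": 40},
    {"dx": -44, "dy": 3, "dz": -2, "spin": 0, "hand": 40},
    {"dx": -44, "dy": 3, "dz": -2, "spin": 0, "hand": 40},
  ],
)

```text
t: 9.55
tool_pos: [0.3044, -0.4801, 0.4249]
orientation: [-2.811, -1.141, -0.014]
ft_force: [1.1, -0.7, -0.1]
grip_width: 0.401
```

```bash
python3 - <<'E'
from h import *
s=ctrl.state();M=R.from_rotvec(s["orientation"]).as_matrix();print(s["t"],s["tool_pos"],M.round(3),s["joint_pos"].round(3))
a=np.radians(-73);print("out 100mm",(M.T@[100*np.cos(a),100*np.sin(a),0]).round(1),"to",(M.T@(np.array([.19,-.62,.43])-s["tool_pos"])*1000).round(0))
E
```

```text
9.55 [ 0.30439899 -0.48012114  0.42494767] [[ 0.718  0.696 -0.032]
 [ 0.695 -0.712  0.103]
 [ 0.049 -0.096 -0.994]] [-1.019  0.456  0.996  2.215  0.027  1.35 ]
out 100mm [-45.4  88.4 -10.8] to [-179.   20.  -16.]
```

Emit:
arm_command(
  commands=[
    {"dx": -45, "dy": 5, "dz": -4, "spin": 0, "hand": 40},
    {"dx": -45, "dy": 5, "dz": -4, "spin": 0, "hand": 40},
    {"dx": -45, "dy": 5, "dz": -4, "spin": 0, "hand": 40},
    {"dx": -40, "dy": 5, "dz": -4, "spin": 0, "hand": 40},
    {"dx": 0, "dy": 0, "dz": 0, "spin": 0, "hand": 40},
  ],
)

```text
t: 10.05
tool_pos: [0.1804, -0.5855, 0.4118]
orientation: [-2.816, -1.136, -0.016]
ft_force: [-0.0, 1.0, 0.1]
grip_width: 0.405
```

Emit:
arm_command(
  commands=[
    {"dx": -10, "dy": 20, "dz": -2, "spin": 0, "hand": 40},
    {"dx": -10, "dy": 20, "dz": -2, "spin": 0, "hand": 40},
    {"dx": -10, "dy": 20, "dz": -2, "spin": 0, "hand": 40},
    {"dx": -10, "dy": 20, "dz": -2, "spin": 0, "hand": 40},
    {"dx": -10, "dy": 20, "dz": -2, "spin": 0, "hand": 40},
  ],
)

```text
t: 10.55
tool_pos: [0.1875, -0.592, 0.3907]
orientation: [-2.782, -1.131, -0.02]
ft_force: [-0.8, 0.5, 0.4]
grip_width: 0.405
```

```bash
python3 - <<'E'
from h import *
s=ctrl.state();M=R.from_rotvec(s["orientation"]).as_matrix();print(s["t"],s["tool_pos"],M.round(3),s["joint_pos"].round(3))
E
```

```text
10.55 [ 0.1874799  -0.5919906   0.39072559] [[ 0.718  0.695 -0.04 ]
 [ 0.693 -0.708  0.133]
 [ 0.064 -0.123 -0.99 ]] [-1.265e+00  6.670e-01  1.234e+00  2.277e+00  2.000e-03  1.104e+00]
```

Emit:
arm_command(
  commands=[
    {"dx": 0, "dy": 0, "dz": -20, "spin": 0, "hand": 40},
    {"dx": 0, "dy": 0, "dz": -20, "spin": 0, "hand": 40},
    {"dx": 0, "dy": 0, "dz": -20, "spin": 0, "hand": 40},
    {"dx": 0, "dy": 0, "dz": -20, "spin": 0, "hand": 40},
    {"dx": 0, "dy": 0, "dz": -20, "spin": 0, "hand": 40},
  ],
)

```text
t: 11.05
tool_pos: [0.1808, -0.574, 0.4371]
orientation: [-2.853, -1.157, -0.011]
ft_force: [0.6, -1.0, -0.6]
grip_width: 0.401
```

```bash
python3 - <<'E'
from h import *
s=ctrl.state();M=R.from_rotvec(s["orientation"]).as_matrix();print(s["t"],s["tool_pos"],M.round(3)[:,2],s["joint_pos"].round(3))
E
```

```text
11.05 [ 0.18077128 -0.5739905   0.43711785] [-0.017  0.061 -0.998] [-1.267e+00  5.920e-01  1.235e+00  2.277e+00  2.000e-03  1.104e+00]
```

Emit:
arm_command(
  commands=[
    {"dx": 0, "dy": 0, "dz": -20, "spin": 0, "hand": 40},
    {"dx": 0, "dy": 0, "dz": -20, "spin": 0, "hand": 40},
    {"dx": 0, "dy": 0, "dz": -20, "spin": 0, "hand": 40},
    {"dx": 0, "dy": 0, "dz": -10, "spin": 0, "hand": 40},
    {"dx": 0, "dy": 0, "dz": 0, "spin": 0, "hand": 40},
  ],
)

```text
t: 11.55
tool_pos: [0.1764, -0.5601, 0.4667]
orientation: [-2.899, -1.176, -0.005]
ft_force: [0.8, 0.9, 0.1]
grip_width: 0.397
```

```bash
python3 - <<'E'
from h import *
s=ctrl.state();M=R.from_rotvec(s["orientation"]).as_matrix();print(s["t"],s["tool_pos"],M.round(4)[:,2],s["joint_pos"].round(3), s["joint_vel"].round(3))
E
```

```text
11.55 [ 0.1763705  -0.56012597  0.46671582] [-0.002   0.0137 -0.9999] [-1.267e+00  5.420e-01  1.235e+00  2.277e+00  2.000e-03  1.104e+00] [ 0.     0.021 -0.012 -0.007  0.     0.001]
```

One more 20 mm row should null the remaining 0.8°.

Emit:
arm_command(
  commands=[
    {"dx": 0, "dy": 0, "dz": -17, "spin": 0, "hand": 40},
    {"dx": 0, "dy": 0, "dz": 0, "spin": 0, "hand": 40},
    {"dx": 0, "dy": 0, "dz": 0, "spin": 0, "hand": 40},
    {"dx": 0, "dy": 0, "dz": 30, "spin": 0, "hand": 40},
    {"dx": 0, "dy": 0, "dz": 30, "spin": 0, "hand": 40},
  ],
)

```text
t: 12.05
tool_pos: [0.1761, -0.5588, 0.4234]
orientation: [-2.911, -1.181, -0.004]
ft_force: [0.4, -1.6, 0.4]
grip_width: 0.403
```

```bash
python3 - <<'E'
from h import *
s=ctrl.state();M=R.from_rotvec(s["orientation"]).as_matrix();print(s["t"],s["tool_pos"],M.round(4)[:,2],s["joint_pos"].round(3), s["joint_vel"].round(3))
plan([.507,.2565,.23],np.radians(180-8.6))
E
```

```text
12.05 [ 0.17606211 -0.55876169  0.42336243] [ 0.0019  0.0015 -1.    ] [-1.267e+00  3.650e-01  8.720e-01  2.078e+00  2.000e-03  1.104e+00] [-0.    -0.805 -1.862 -1.026 -0.     0.002]
t 12.05 tcp [ 0.1761 -0.5588  0.4234] yaw 44.16 tilt 0.14 F [ 0.41 -1.58  0.43] w 0.403
after-spin mm [-205.3  855.6  193.4] now-axes mm [ 804.9 -354.4  195.2] spin -2.2207
```

Emit:
arm_command(
  commands=[
    {"dx": 0, "dy": 0, "dz": 0, "spin": -0.148, "hand": 40},
    {"dx": 0, "dy": 0, "dz": 0, "spin": -0.148, "hand": 40},
    {"dx": 0, "dy": 0, "dz": 0, "spin": -0.148, "hand": 40},
    {"dx": 0, "dy": 0, "dz": 0, "spin": -0.148, "hand": 40},
    {"dx": 0, "dy": 0, "dz": 0, "spin": -0.148, "hand": 40},
  ],
)

```text
t: 12.55
tool_pos: [0.1758, -0.558, 0.4232]
orientation: [-2.278, -2.159, -0.006]
ft_force: [0.6, -0.3, 0.1]
grip_width: 0.402
```

Emit:
arm_command(
  commands=[
    {"dx": 0, "dy": 0, "dz": 0, "spin": -0.148, "hand": 40},
    {"dx": 0, "dy": 0, "dz": 0, "spin": -0.148, "hand": 40},
    {"dx": 0, "dy": 0, "dz": 0, "spin": -0.148, "hand": 40},
    {"dx": 0, "dy": 0, "dz": 0, "spin": -0.148, "hand": 40},
    {"dx": 0, "dy": 0, "dz": 0, "spin": -0.148, "hand": 40},
  ],
)

```text
t: 13.05
tool_pos: [0.1758, -0.558, 0.4231]
orientation: [-1.344, -2.838, -0.007]
ft_force: [0.2, 0.7, -0.2]
grip_width: 0.401
```

Emit:
arm_command(
  commands=[
    {"dx": 0, "dy": 0, "dz": 0, "spin": -0.148, "hand": 40},
    {"dx": 0, "dy": 0, "dz": 0, "spin": -0.148, "hand": 40},
    {"dx": 0, "dy": 0, "dz": 0, "spin": -0.148, "hand": 40},
    {"dx": 0, "dy": 0, "dz": 0, "spin": -0.148, "hand": 40},
    {"dx": 0, "dy": 0, "dz": 0, "spin": -0.148, "hand": 40},
  ],
)

```text
t: 13.55
tool_pos: [0.1758, -0.558, 0.4232]
orientation: [0.227, 3.133, 0.008]
ft_force: [-0.2, 0.2, 0.8]
grip_width: 0.4
```

```bash
python3 - <<'E'
from h import *
s=ctrl.state();M=R.from_rotvec(s["orientation"]).as_matrix();print(s["joint_pos"].round(3))
plan([.507,.2565,.23],np.radians(180-8.6))
for q in ((.45,-.3,.40),(.507,.2565,.3)): print((M.T@(np.array(q)-s["tool_pos"])*1000).round(0))
E
```

```text
[-1.267e+00  3.670e-01  8.740e-01  2.082e+00  2.000e-03 -1.122e+00]
t 13.55 tcp [ 0.1758 -0.558   0.4232] yaw 171.7 tilt 0.28 F [-0.17  0.25  0.78] w 0.4
after-spin mm [-205.7  854.9  193.2] now-axes mm [-210.2  852.8  197.4] spin 0.0053
[-234.  295.   25.]
[-210.  853.  127.]
```

Emit:
arm_command(
  commands=[
    {"dx": -26, "dy": 33, "dz": 3, "spin": 0.005, "hand": 40},
    {"dx": -26, "dy": 33, "dz": 3, "spin": 0, "hand": 40},
    {"dx": -26, "dy": 33, "dz": 3, "spin": 0, "hand": 40},
    {"dx": -26, "dy": 33, "dz": 3, "spin": 0, "hand": 40},
    {"dx": -26, "dy": 33, "dz": 3, "spin": 0, "hand": 40},
  ],
)

```text
t: 14.05
tool_pos: [0.3307, -0.4136, 0.4089]
orientation: [0.245, 3.132, 0.007]
ft_force: [0.4, -0.4, -0.1]
grip_width: 0.403
```

Emit:
arm_command(
  commands=[
    {"dx": -26, "dy": 33, "dz": 3, "spin": 0, "hand": 40},
    {"dx": -26, "dy": 33, "dz": 3, "spin": 0, "hand": 40},
    {"dx": -26, "dy": 33, "dz": 3, "spin": 0, "hand": 40},
    {"dx": -26, "dy": 33, "dz": 3, "spin": 0, "hand": 40},
    {"dx": 2, "dy": 43, "dz": 6, "spin": 0, "hand": 40},
  ],
)

```text
t: 14.55
tool_pos: [0.4605, -0.2571, 0.3893]
orientation: [-0.244, -3.13, -0.009]
ft_force: [1.2, -0.4, 0.6]
grip_width: 0.393
```

Emit:
arm_command(
  commands=[
    {"dx": 2, "dy": 43, "dz": 6, "spin": 0, "hand": 40},
    {"dx": 2, "dy": 43, "dz": 6, "spin": 0, "hand": 40},
    {"dx": 2, "dy": 43, "dz": 6, "spin": 0, "hand": 40},
    {"dx": 2, "dy": 43, "dz": 6, "spin": 0, "hand": 40},
    {"dx": 2, "dy": 43, "dz": 6, "spin": 0, "hand": 40},
  ],
)

```text
t: 15.05
tool_pos: [0.481, -0.042, 0.3625]
orientation: [0.245, 3.132, 0.006]
ft_force: [1.5, 0.3, 0.5]
grip_width: 0.4
```

Emit:
arm_command(
  commands=[
    {"dx": 2, "dy": 43, "dz": 6, "spin": 0, "hand": 40},
    {"dx": 2, "dy": 43, "dz": 6, "spin": 0, "hand": 40},
    {"dx": 2, "dy": 43, "dz": 6, "spin": 0, "hand": 40},
    {"dx": 2, "dy": 43, "dz": 6, "spin": 0, "hand": 40},
    {"dx": 2, "dy": 43, "dz": 6, "spin": 0, "hand": 40},
  ],
)

```text
t: 15.55
tool_pos: [0.5045, 0.1723, 0.3333]
orientation: [0.244, 3.132, 0.006]
ft_force: [1.4, 0.1, -0.5]
grip_width: 0.401
```

```bash
python3 - <<'E'
from h import *
s=ctrl.state();print(s["joint_pos"].round(3))
plan([.507,.257,.13],np.radians(180-8.6))
E
```

```text
[0.327 0.095 0.354 1.827 0.003 0.483]
t 15.55 tcp [0.5045 0.1723 0.3333] yaw 171.08 tilt 0.21 F [ 1.43  0.07 -0.46] w 0.401
after-spin mm [ 10.2  84.2 203.3] now-axes mm [ 10.7  83.3 203.6] spin -0.0056
```

Emit:
arm_command(
  commands=[
    {"dx": 3, "dy": 30, "dz": 30, "spin": -0.005, "hand": 40},
    {"dx": 3, "dy": 30, "dz": 40, "spin": 0, "hand": 40},
    {"dx": 2, "dy": 20, "dz": 45, "spin": 0, "hand": 40},
    {"dx": 0, "dy": 0, "dz": 45, "spin": 0, "hand": 40},
    {"dx": 0, "dy": 0, "dz": 30, "spin": 0, "hand": 40},
  ],
)

```text
t: 16.05
tool_pos: [0.5077, 0.2516, 0.1401]
orientation: [-0.234, -3.13, -0.003]
ft_force: [0.8, 1.1, 0.4]
grip_width: 0.401
```

Emit:
arm_command(
  commands=[
    {"dx": 0, "dy": 0, "dz": 0, "spin": 0, "hand": 40},
    {"dx": 0, "dy": 0, "dz": 0, "spin": 0, "hand": 40},
    {"dx": 0, "dy": 0, "dz": 0, "spin": 0, "hand": 40},
    {"dx": 0, "dy": 0, "dz": 0, "spin": 0, "hand": 40},
    {"dx": 0, "dy": 0, "dz": 0, "spin": 0, "hand": 40},
  ],
)

```text
t: 16.55
tool_pos: [0.5098, 0.2516, 0.1459]
orientation: [0.237, 3.13, 0.008]
ft_force: [-0.8, 0.3, -0.5]
grip_width: 0.395
```

```bash
cat >> h.py <<'E'
def crop(s,x,y,w,h,k,t,al=1.5):
    im=s["color"][y:y+h,x:x+w]
    im=cv2.convertScaleAbs(cv2.resize(im,None,fx=k,fy=k,interpolation=cv2.INTER_LANCZOS4),alpha=al,beta=10)
    for i in range(0,w,5):cv2.putText(im,str(x+i),(i*k,8),0,.3,(255,255,255),1);cv2.line(im,(i*k,10),(i*k,16),(255,255,255),1)
    for i in range(0,h,5):cv2.putText(im,str(y+i),(0,i*k+4),0,.3,(255,255,255),1)
    cv2.imwrite(f"pics/{t}.png",im)
E
python3 - <<'E'
from h import *
plan([.507,.257,.06],np.radians(180-8.6))
top,sc=ctrl.snapshot("top"),ctrl.snapshot("scene")
crop(top,175,190,100,75,8,"g_top");crop(sc,355,190,100,75,8,"g_sc")
E
```

```text
t 16.55 tcp [0.5098 0.2516 0.1459] yaw 171.34 tilt 0.34 F [-0.78  0.26 -0.53] w 0.395
after-spin mm [ 3.6  5.  85.9] now-axes mm [ 3.8  4.5 85.9] spin -0.001
```

View pics/g_top.png

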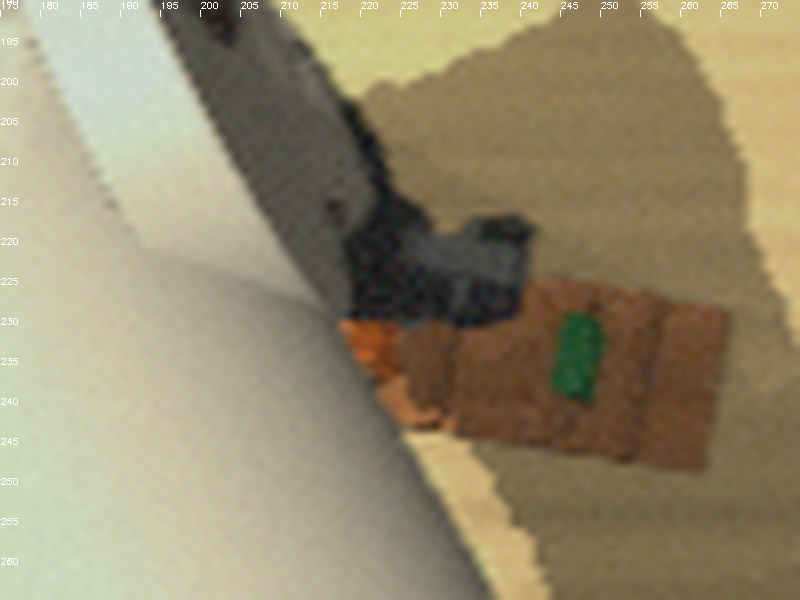

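View pics/g_sc.png

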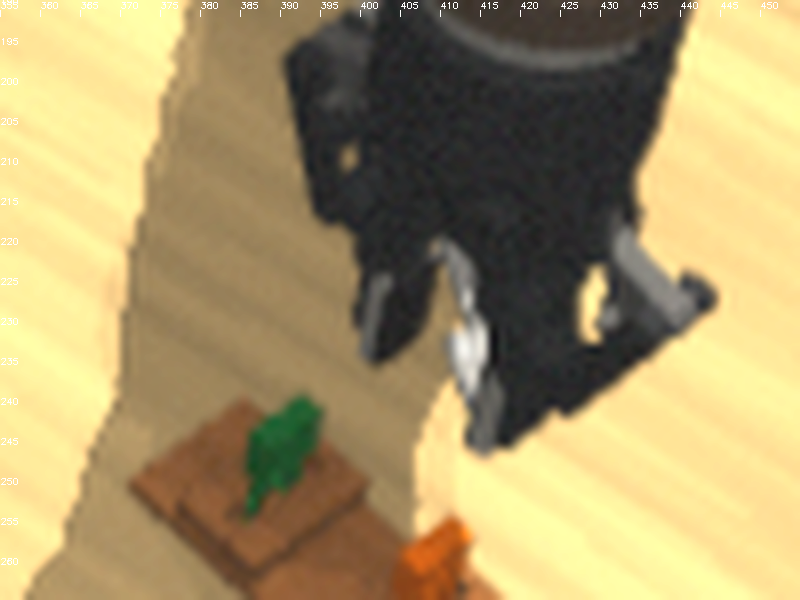

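Emit:
arm_command(
  commands=[
    {"dx": 3, "dy": 5, "dz": 20, "spin": 0, "hand": 40},
    {"dx": 0, "dy": 0, "dz": 25, "spin": 0, "hand": 40},
    {"dx": 0, "dy": 0, "dz": 10, "spin": 0, "hand": 40},
    {"dx": 0, "dy": 0, "dz": 0, "spin": 0, "hand": 40},
    {"dx": 0, "dy": 0, "dz": 0, "spin": 0, "hand": 40},
  ],
)

```text
t: 17.15
tool_pos: [0.5073, 0.257, 0.0903]
orientation: [0.237, 3.131, 0.007]
ft_force: [-0.1, -0.1, 0.3]
grip_width: 0.401
```

Run:
```python
from h import *
plan([.507,.2575,.06],np.radians(180-8.6))
sc=ctrl.snapshot("scene")
crop(sc,365,205,80,75,8,"g2_sc")
```

```text
t 17.15 tcp [0.5073 0.257  0.0903] yaw 171.35 tilt 0.26 F [-0.07 -0.08  0.31] w 0.401
after-spin mm [ 0.4  0.4 30.3] now-axes mm [ 0.4  0.3 30.3] spin -0.0009
```

View pics/g2_sc.png

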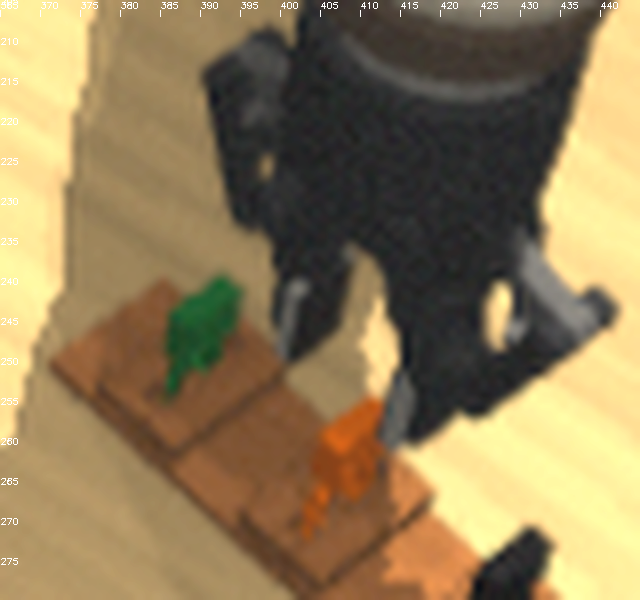

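Emit:
arm_command(
  commands=[
    {"dx": 0, "dy": 0, "dz": 10, "spin": 0, "hand": 40},
    {"dx": 0, "dy": 0, "dz": 10, "spin": 0, "hand": 40},
    {"dx": 0, "dy": 0, "dz": 10, "spin": 0, "hand": 40},
    {"dx": 0, "dy": 0, "dz": 0, "spin": 0, "hand": 40},
    {"dx": 0, "dy": 0, "dz": 0, "spin": 0, "hand": 40},
  ],
)

```text
t: 17.7
tool_pos: [0.5068, 0.257, 0.0589]
orientation: [0.237, 3.133, 0.005]
ft_force: [0.7, -0.4, -0.5]
grip_width: 0.399
```

Emit:
arm_command(
  commands=[
    {"dx": 0, "dy": 0, "dz": 0, "spin": 0, "hand": 20},
    {"dx": 0, "dy": 0, "dz": 0, "spin": 0, "hand": 12},
    {"dx": 0, "dy": 0, "dz": 0, "spin": 0, "hand": 0},
    {"dx": 0, "dy": 0, "dz": 0, "spin": 0, "hand": 0},
    {"dx": 0, "dy": 0, "dz": 0, "spin": 0, "hand": 0},
  ],
  squeeze=60,
)

```text
t: 18.2
tool_pos: [0.5074, 0.2579, 0.06]
orientation: [0.236, 3.131, 0.009]
ft_force: [-0.2, 5.3, 1.2]
grip_width: 0.098
```

Run:
```python
from h import *
plan([.507,.2575,.06],np.radians(180-8.6))
sc=ctrl.snapshot("scene")
crop(sc,365,205,80,75,8,"g3_sc")
```

```text
t 18.2 tcp [0.5074 0.2579 0.06  ] yaw 171.38 tilt 0.35 F [-0.17  5.27  1.23] w 0.098
after-spin mm [ 0.4 -0.5  0. ] now-axes mm [ 0.4 -0.5  0. ] spin -0.0003
```

View pics/g3_sc.png

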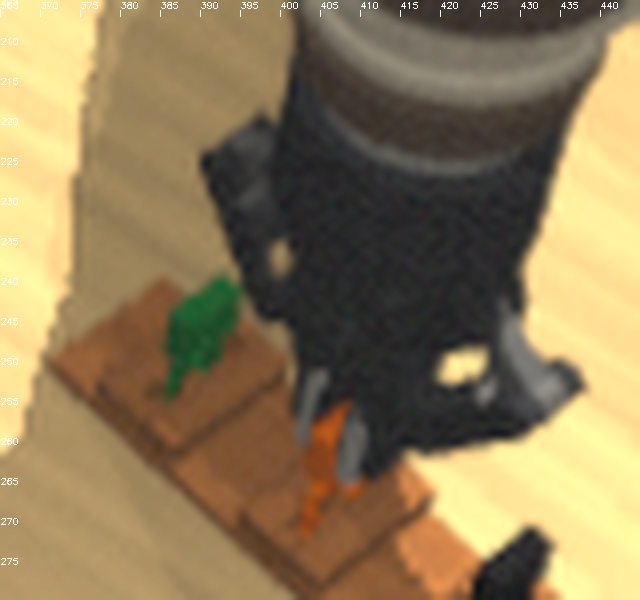

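Emit:
arm_command(
  commands=[
    {"dx": 0, "dy": 0, "dz": -10, "spin": 0, "hand": 0},
    {"dx": 0, "dy": 0, "dz": -10, "spin": 0, "hand": 0},
    {"dx": 0, "dy": 0, "dz": -20, "spin": 0, "hand": 0},
    {"dx": 0, "dy": 0, "dz": -40, "spin": 0, "hand": 0},
    {"dx": 0, "dy": 0, "dz": -45, "spin": 0, "hand": 0},
  ],
  squeeze=80,
)

```text
t: 18.75
tool_pos: [0.5061, 0.2558, 0.1847]
orientation: [-0.237, -3.131, -0.003]
ft_force: [0.6, 0.8, 0.0]
grip_width: 0.092
```

Emit:
arm_command(
  commands=[
    {"dx": 0, "dy": 0, "dz": -45, "spin": 0, "hand": 0},
    {"dx": 0, "dy": 0, "dz": -45, "spin": 0, "hand": 0},
    {"dx": 0, "dy": 0, "dz": -20, "spin": 0, "hand": 0},
    {"dx": 0, "dy": 0, "dz": 0, "spin": 0, "hand": 0},
    {"dx": 0, "dy": 0, "dz": 0, "spin": 0, "hand": 0},
  ],
)

```text
t: 19.25
tool_pos: [0.5069, 0.2559, 0.2942]
orientation: [0.237, 3.132, 0.005]
ft_force: [-0.1, 0.9, -0.6]
grip_width: 0.094
```

Run:
```python
from h import *
g=vx*.4245+vy*(-.352)
print(g)
plan(g+vy*.05+[0,0,.28],YV+np.pi)
top,sc=ctrl.snapshot("top"),ctrl.snapshot("scene")
print("proj bore in sc",proj(sc,ctrl.state()["tool_pos"]-[0,0,.04]))
u,v=map(int,proj(sc,ctrl.state()["tool_pos"]-[0,0,.04]))
crop(sc,u-40,v-50,80,75,8,"g4_sc")
```

```text
[ 0.53275093 -0.14241031  0.        ]
t 19.25 tcp [0.5069 0.2559 0.2942] yaw 171.34 tilt 0.21 F [-0.1   0.94 -0.56] w 0.094
after-spin mm [ 143.  -322.7   14.2] now-axes mm [ -58.  -348.2   13. ] spin -0.5822
proj bore in sc (np.float64(420.20980594146386), np.float64(203.54099815028897))
```

View pics/g4_sc.png

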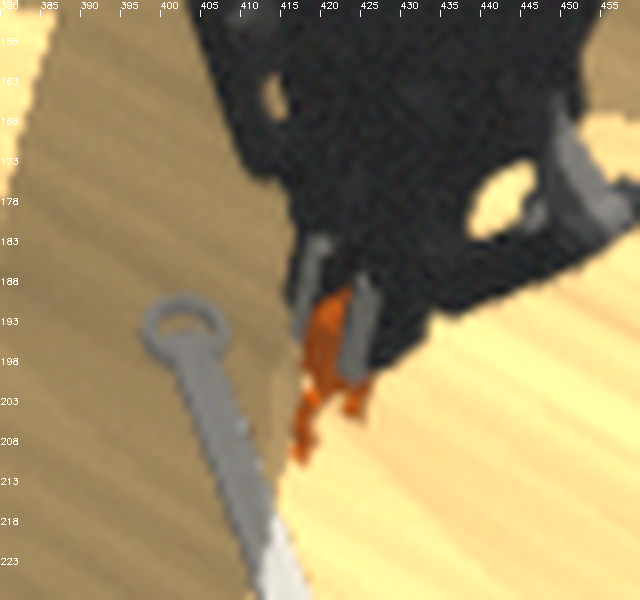

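Emit:
arm_command(
  commands=[
    {"dx": 0, "dy": 0, "dz": 0, "spin": -0.146, "hand": 0},
    {"dx": 0, "dy": 0, "dz": 0, "spin": -0.146, "hand": 0},
    {"dx": 0, "dy": 0, "dz": 0, "spin": -0.145, "hand": 0},
    {"dx": 0, "dy": 0, "dz": 0, "spin": -0.145, "hand": 0},
    {"dx": 14, "dy": -32, "dz": 0, "spin": 0, "hand": 0},
  ],
)

```text
t: 19.85
tool_pos: [0.507, 0.2229, 0.2918]
orientation: [0.684, -3.065, -0.005]
ft_force: [0.5, -0.5, 0.1]
grip_width: 0.092
```

Emit:
arm_command(
  commands=[
    {"dx": 14, "dy": -32, "dz": 0, "spin": 0, "hand": 0},
    {"dx": 14, "dy": -32, "dz": 0, "spin": 0, "hand": 0},
    {"dx": 14, "dy": -32, "dz": 0, "spin": 0, "hand": 0},
    {"dx": 14, "dy": -32, "dz": 0, "spin": 0, "hand": 0},
    {"dx": 14, "dy": -32, "dz": 0, "spin": 0, "hand": 0},
  ],
)

```text
t: 20.35
tool_pos: [0.51, 0.0452, 0.2921]
orientation: [0.672, -3.069, -0.006]
ft_force: [0.4, -0.8, -0.3]
grip_width: 0.09
```

Emit:
arm_command(
  commands=[
    {"dx": 14, "dy": -32, "dz": 0, "spin": 0, "hand": 0},
    {"dx": 14, "dy": -32, "dz": 0, "spin": 0, "hand": 0},
    {"dx": 14, "dy": -32, "dz": 0, "spin": 0, "hand": 0},
    {"dx": 14, "dy": -32, "dz": 0, "spin": 0, "hand": 0},
    {"dx": 0, "dy": 0, "dz": 0, "spin": 0, "hand": 0},
  ],
)

```text
t: 20.85
tool_pos: [0.5127, -0.0963, 0.2912]
orientation: [0.666, -3.069, -0.006]
ft_force: [-0.1, 0.9, 0.0]
grip_width: 0.091
```

Run:
```python
from h import *
g=vx*.4245+vy*(-.352)
s=ctrl.state(); print(s["joint_pos"].round(3))
plan(g+vy*.03+[0,0,.235],YV+np.pi)
top,sc=ctrl.snapshot("top"),ctrl.snapshot("scene")
p=s["tool_pos"]
print("prong mid proj",proj(sc,p-[0,0,.052]),proj(top,p-[0,0,.052]))
crop(sc,245,110,80,75,8,"i_sc");crop(top,355,175,80,60,8,"i_top",2)
```

```text
[-0.187  0.042  0.212  1.744  0.003 -0.615]
t 20.85 tcp [ 0.5127 -0.0963  0.2912] yaw -155.51 tilt 0.22 F [-0.08  0.86  0.02] w 0.091
after-spin mm [  1.  -20.3  56.2] now-axes mm [  0.9 -20.5  56.2] spin -6.2868
prong mid proj (np.float64(296.2723691090885), np.float64(136.50118098313905)) (np.float64(378.6006684897854), np.float64(216.10612553987607))
```

View pics/i_sc.png

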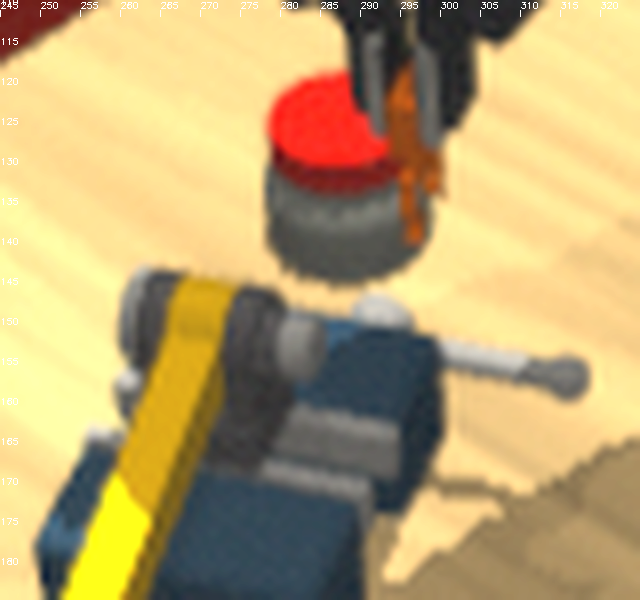

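View pics/i_top.png

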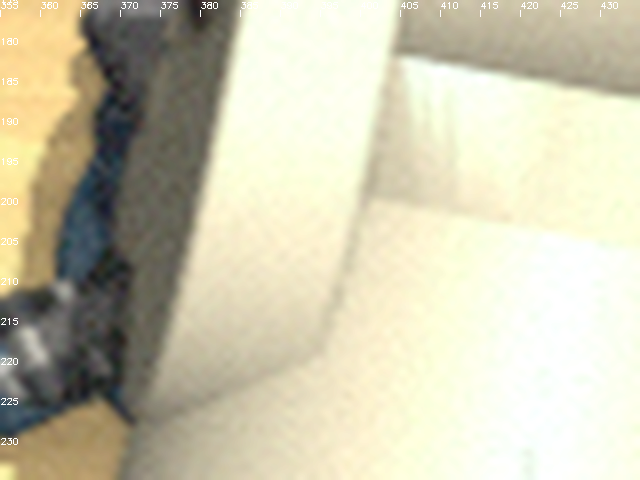

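Emit:
arm_command(
  commands=[
    {"dx": 1, "dy": -5, "dz": 15, "spin": -0.002, "hand": 0},
    {"dx": 0, "dy": -5, "dz": 15, "spin": -0.002, "hand": 0},
    {"dx": 0, "dy": -5, "dz": 15, "spin": 0, "hand": 0},
    {"dx": 0, "dy": -5, "dz": 11, "spin": 0, "hand": 0},
    {"dx": 0, "dy": 0, "dz": 0, "spin": 0, "hand": 0},
  ],
)

```text
t: 21.45
tool_pos: [0.5204, -0.1114, 0.2346]
orientation: [0.678, -3.066, -0.008]
ft_force: [-0.2, -0.4, -0.5]
grip_width: 0.09
```

Emit:
arm_command(
  commands=[
    {"dx": 0, "dy": 0, "dz": 0, "spin": 0, "hand": 0},
    {"dx": 0, "dy": 0, "dz": 0, "spin": 0, "hand": 0},
    {"dx": 0, "dy": 0, "dz": 0, "spin": 0, "hand": 0},
    {"dx": 0, "dy": 0, "dz": 0, "spin": 0, "hand": 0},
    {"dx": 0, "dy": 0, "dz": 0, "spin": 0, "hand": 0},
  ],
)

```text
t: 21.95
tool_pos: [0.521, -0.1113, 0.2372]
orientation: [-0.678, 3.065, 0.005]
ft_force: [0.6, 0.8, 0.1]
grip_width: 0.091
```

Run:
```python
from h import *
g=vx*.4245+vy*(-.352)
s=ctrl.state(); p=s["tool_pos"];print("u,s",p@vx,p@vy)
plan(g+vy*.03+[0,0,.235],YV+np.pi)
sc=ctrl.snapshot("scene")
print("prong mid proj",proj(sc,p-[0,0,.052]),"axle",proj(sc,g+[0,0,.175]))
crop(sc,250,120,60,60,10,"j_sc")
```

```text
u,s 0.4267724111938506 -0.3188531035359947
t 21.95 tcp [ 0.521  -0.1113  0.2372] yaw -155.07 tilt 0.24 F [0.63 0.76 0.1 ] w 0.091
after-spin mm [ 2.3 -3.1  2.2] now-axes mm [ 2.3 -3.1  2.2] spin -6.2791
prong mid proj (np.float64(290.77589330223935), np.float64(151.85382821703237)) axle (np.float64(279.2296139423566), np.float64(151.73029022359037))
```

View pics/j_sc.png

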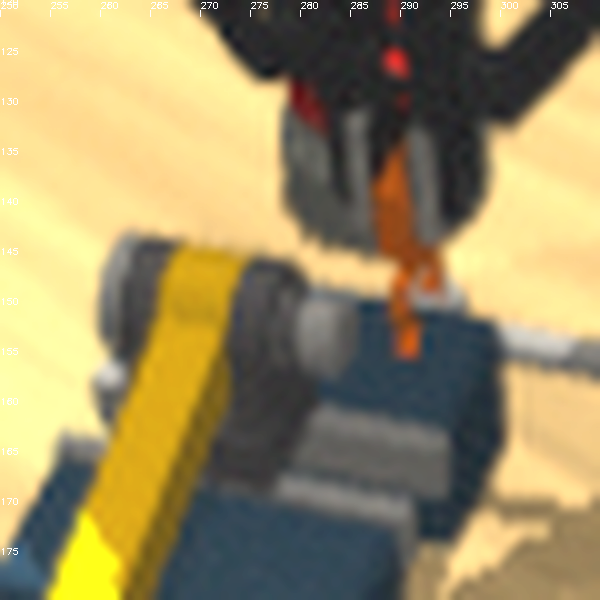

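Emit:
arm_command(
  commands=[
    {"dx": 2, "dy": -5, "dz": 2, "spin": 0, "hand": 0},
    {"dx": 0, "dy": -6, "dz": 0, "spin": 0, "hand": 0},
    {"dx": 0, "dy": -6, "dz": 0, "spin": 0, "hand": 0},
    {"dx": 0, "dy": -4, "dz": 0, "spin": 0, "hand": 0},
    {"dx": 0, "dy": -2, "dz": 0, "spin": 0, "hand": 0},
  ],
)

```text
t: 22.5
tool_pos: [0.5289, -0.1336, 0.2347]
orientation: [-0.677, 3.066, 0.006]
ft_force: [0.7, -0.5, -0.1]
grip_width: 0.088
```

Run:
```python
from h import *
s=ctrl.state(); p=s["tool_pos"];print("u,s,z",p@vx,p@vy,p[2],s["ft_force"])
```

```text
u,s,z 0.4247031632321246 -0.3424273742595265 0.23468662656242972 [ 0.74726288 -0.51601658 -0.09199789]
```

Emit:
arm_command(
  commands=[
    {"dx": 0, "dy": -1.5, "dz": 0, "spin": 0, "hand": 0},
    {"dx": 0, "dy": -1.5, "dz": 0, "spin": 0, "hand": 0},
    {"dx": 0, "dy": -1, "dz": 0, "spin": 0, "hand": 0},
    {"dx": 0, "dy": -1, "dz": 0, "spin": 0, "hand": 0},
    {"dx": 0, "dy": -0.5, "dz": 0, "spin": 0, "hand": 0},
  ],
)

```text
t: 23.0
tool_pos: [0.5311, -0.1381, 0.2349]
orientation: [-0.678, 3.066, 0.006]
ft_force: [-0.3, 0.9, -0.6]
grip_width: 0.091
```

Emit:
arm_command(
  commands=[
    {"dx": 0, "dy": -0.5, "dz": 0, "spin": 0, "hand": 0},
    {"dx": 0, "dy": -0.5, "dz": 0, "spin": 0, "hand": 0},
    {"dx": 0, "dy": -0.5, "dz": 0, "spin": 0, "hand": 0},
    {"dx": 0, "dy": -0.5, "dz": 0, "spin": 0, "hand": 0},
    {"dx": 0, "dy": -0.5, "dz": 0, "spin": 0, "hand": 0},
  ],
)

```text
t: 23.5
tool_pos: [0.5322, -0.1404, 0.2349]
orientation: [-0.678, 3.066, 0.006]
ft_force: [0.3, 0.6, -0.1]
grip_width: 0.099
```

Emit:
arm_command(
  commands=[
    {"dx": 0, "dy": -0.5, "dz": 0, "spin": 0, "hand": 0},
    {"dx": 0, "dy": -0.5, "dz": 0, "spin": 0, "hand": 0},
    {"dx": 0, "dy": -0.5, "dz": 0, "spin": 0, "hand": 0},
    {"dx": 0, "dy": -0.5, "dz": 0, "spin": 0, "hand": 0},
    {"dx": 0, "dy": -0.5, "dz": 0, "spin": 0, "hand": 0},
  ],
)

```text
t: 24.0
tool_pos: [0.5332, -0.1426, 0.2348]
orientation: [-0.678, 3.066, 0.006]
ft_force: [-0.0, 0.3, -0.2]
grip_width: 0.095
```

Emit:
arm_command(
  commands=[
    {"dx": 0, "dy": -0.5, "dz": 0, "spin": 0, "hand": 0},
    {"dx": 0, "dy": -0.5, "dz": 0, "spin": 0, "hand": 0},
    {"dx": 0, "dy": -0.5, "dz": 0, "spin": 0, "hand": 0},
    {"dx": 0, "dy": -0.5, "dz": 0, "spin": 0, "hand": 0},
    {"dx": 0, "dy": 0, "dz": 0, "spin": 0, "hand": 0},
  ],
)

```text
t: 24.5
tool_pos: [0.5341, -0.1445, 0.2348]
orientation: [-0.678, 3.066, 0.006]
ft_force: [0.2, -0.8, 0.1]
grip_width: 0.094
```

Emit:
arm_command(
  commands=[
    {"dx": 0, "dy": -0.5, "dz": 0, "spin": 0, "hand": 0},
    {"dx": 0, "dy": -0.5, "dz": 0, "spin": 0, "hand": 0},
    {"dx": 0, "dy": -0.5, "dz": 0, "spin": 0, "hand": 0},
    {"dx": 0, "dy": -0.5, "dz": 0, "spin": 0, "hand": 0},
    {"dx": 0, "dy": 0, "dz": 0, "spin": 0, "hand": 0},
  ],
)

```text
t: 25.0
tool_pos: [0.5345, -0.1455, 0.2348]
orientation: [-0.679, 3.066, 0.008]
ft_force: [-2.4, 5.3, 0.1]
grip_width: 0.091
```

Emit:
arm_command(
  commands=[
    {"dx": 0, "dy": 2.4, "dz": 0, "spin": 0, "hand": 0},
    {"dx": 0, "dy": 0, "dz": 0, "spin": 0, "hand": 0},
    {"dx": 0, "dy": 0, "dz": 0, "spin": 0, "hand": 0},
    {"dx": 0, "dy": 0, "dz": 0, "spin": 0, "hand": 0},
    {"dx": 0, "dy": 0, "dz": 0, "spin": 0, "hand": 0},
  ],
)

```text
t: 25.5
tool_pos: [0.5339, -0.1442, 0.2348]
orientation: [-0.678, 3.066, 0.005]
ft_force: [-1.2, -0.2, -0.7]
grip_width: 0.092
```

Run:
```python
from h import *
s=ctrl.state(); p=s["tool_pos"];print("u,s,z",p@vx,p@vy,p[2],s["ft_force"],s["joint_vel"].round(3))
print([.5345@vx[:1] if 0 else np.array([.5345,-.1455,0])@vy])
sc=ctrl.snapshot("scene")
crop(sc,255,125,50,45,12,"k_sc",2)
```

```text
u,s,z 0.42481991127255814 -0.35410589603906906 0.23481441189952307 [-1.1935307  -0.24379388 -0.6578439 ] [ 0.001  0.002 -0.002  0.002  0.003  0.   ]
[np.float64(-0.3555378907768135)]
```

View pics/k_sc.png

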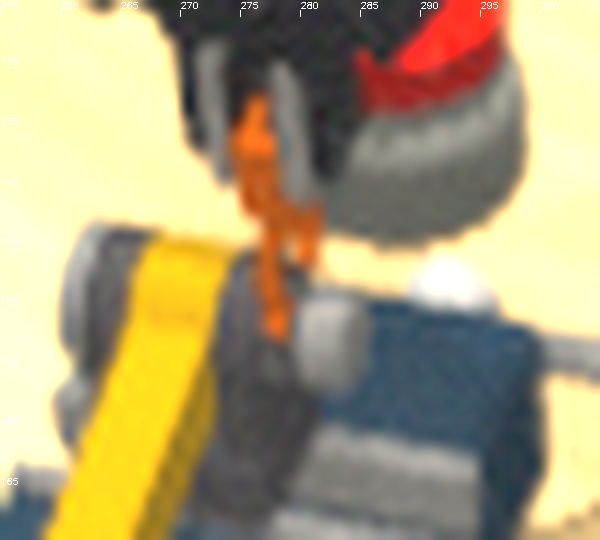

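Emit:
arm_command(
  commands=[
    {"dx": 0, "dy": 0, "dz": 1, "spin": 0, "hand": 0},
    {"dx": 0, "dy": 0, "dz": 1, "spin": 0, "hand": 0},
    {"dx": 0, "dy": 0, "dz": 1, "spin": 0, "hand": 0},
    {"dx": 0, "dy": 0, "dz": 1, "spin": 0, "hand": 0},
    {"dx": 0, "dy": 0, "dz": 1, "spin": 0, "hand": 0},
  ],
  squeeze=110,
)

```text
t: 26.05
tool_pos: [0.5338, -0.144, 0.2297]
orientation: [-0.678, 3.066, 0.006]
ft_force: [0.5, 0.7, -0.2]
grip_width: 0.082
```

Emit:
arm_command(
  commands=[
    {"dx": 0, "dy": 0, "dz": 0.7, "spin": 0, "hand": 0},
    {"dx": 0, "dy": 0, "dz": 0.7, "spin": 0, "hand": 0},
    {"dx": 0, "dy": 0, "dz": 0.7, "spin": 0, "hand": 0},
    {"dx": 0, "dy": 0, "dz": 0.7, "spin": 0, "hand": 0},
    {"dx": 0, "dy": 0, "dz": 0, "spin": 0, "hand": 0},
  ],
)

```text
t: 26.55
tool_pos: [0.5343, -0.1439, 0.2274]
orientation: [-0.678, 3.064, 0.005]
ft_force: [3.5, 1.0, 2.8]
grip_width: 0.085
```

Emit:
arm_command(
  commands=[
    {"dx": -0.7, "dy": 0, "dz": 0, "spin": 0, "hand": 0},
    {"dx": 0, "dy": 0, "dz": 0, "spin": 0, "hand": 0},
    {"dx": 0, "dy": 0, "dz": 0, "spin": 0, "hand": 0},
    {"dx": 0, "dy": 0, "dz": 0, "spin": 0, "hand": 0},
    {"dx": 0, "dy": 0, "dz": 0, "spin": 0, "hand": 0},
  ],
)

```text
t: 27.05
tool_pos: [0.5345, -0.1437, 0.2271]
orientation: [-0.678, 3.065, 0.005]
ft_force: [1.6, 1.5, 3.4]
grip_width: 0.084
```

Emit:
arm_command(
  commands=[
    {"dx": -0.8, "dy": 0, "dz": 0, "spin": 0, "hand": 0},
    {"dx": 0, "dy": 0, "dz": 0.5, "spin": 0, "hand": 0},
    {"dx": 0, "dy": 0, "dz": 0.5, "spin": 0, "hand": 0},
    {"dx": 0, "dy": 0, "dz": 0, "spin": 0, "hand": 0},
    {"dx": 0, "dy": 0, "dz": 0, "spin": 0, "hand": 0},
  ],
)

```text
t: 27.55
tool_pos: [0.535, -0.1435, 0.2263]
orientation: [-0.678, 3.066, 0.005]
ft_force: [-0.8, -0.4, 5.8]
grip_width: 0.084
```

Lateral force is nulled and there are 5.8 N upward. Press on.

Emit:
arm_command(
  commands=[
    {"dx": 0, "dy": 0, "dz": 0.5, "spin": 0, "hand": 0},
    {"dx": 0, "dy": 0, "dz": 0.5, "spin": 0, "hand": 0},
    {"dx": 0, "dy": 0, "dz": 0.5, "spin": 0, "hand": 0},
    {"dx": 0, "dy": 0, "dz": 0.5, "spin": 0, "hand": 0},
    {"dx": 0, "dy": 0, "dz": 0, "spin": 0, "hand": 0},
  ],
)

```text
t: 28.05
tool_pos: [0.535, -0.1433, 0.2249]
orientation: [-0.678, 3.065, 0.005]
ft_force: [-1.4, 0.8, 8.8]
grip_width: 0.09
```

Emit:
arm_command(
  commands=[
    {"dx": 0, "dy": 0, "dz": 0.5, "spin": 0, "hand": 0},
    {"dx": 0, "dy": 0, "dz": 0.5, "spin": 0, "hand": 0},
    {"dx": 0, "dy": 0, "dz": 0.5, "spin": 0, "hand": 0},
    {"dx": 0, "dy": 0, "dz": 0.5, "spin": 0, "hand": 0},
    {"dx": 0, "dy": 0, "dz": 0, "spin": 0, "hand": 0},
  ],
)

```text
t: 28.55
tool_pos: [0.5349, -0.1433, 0.2213]
orientation: [-0.678, 3.067, 0.007]
ft_force: [0.7, -1.5, -2.2]
grip_width: 0.088
```

Emit:
arm_command(
  commands=[
    {"dx": 0, "dy": 0, "dz": 0.8, "spin": 0, "hand": 0},
    {"dx": 0, "dy": 0, "dz": 0.8, "spin": 0, "hand": 0},
    {"dx": 0, "dy": 0, "dz": 0.8, "spin": 0, "hand": 0},
    {"dx": 0, "dy": 0, "dz": 0.8, "spin": 0, "hand": 0},
    {"dx": 0, "dy": 0, "dz": 0.5, "spin": 0, "hand": 0},
  ],
)

```text
t: 29.05
tool_pos: [0.535, -0.1434, 0.2177]
orientation: [-0.678, 3.067, 0.006]
ft_force: [-0.9, -0.4, -5.3]
grip_width: 0.084
```

Emit:
arm_command(
  commands=[
    {"dx": 0, "dy": 0, "dz": 0.5, "spin": 0, "hand": 0},
    {"dx": 0, "dy": 0, "dz": 0.5, "spin": 0, "hand": 0},
    {"dx": 0, "dy": 0, "dz": 0.5, "spin": 0, "hand": 0},
    {"dx": 0, "dy": 0, "dz": 0, "spin": 0, "hand": 0},
    {"dx": 0, "dy": 0, "dz": 0, "spin": 0, "hand": 0},
  ],
)

```text
t: 29.55
tool_pos: [0.5351, -0.1433, 0.2167]
orientation: [-0.678, 3.066, 0.006]
ft_force: [-2.0, 0.0, -5.6]
grip_width: 0.085
```

Emit:
arm_command(
  commands=[
    {"dx": 0, "dy": 0, "dz": 0.5, "spin": 0, "hand": 0},
    {"dx": 0, "dy": 0, "dz": 0.5, "spin": 0, "hand": 0},
    {"dx": 0, "dy": 0, "dz": 0.5, "spin": 0, "hand": 0},
    {"dx": 0, "dy": 0, "dz": 0, "spin": 0, "hand": 0},
    {"dx": 0, "dy": 0, "dz": 0, "spin": 0, "hand": 0},
  ],
)

```text
t: 30.05
tool_pos: [0.5353, -0.1434, 0.2156]
orientation: [-0.678, 3.065, 0.005]
ft_force: [-1.3, -0.6, -0.6]
grip_width: 0.082
```

Emit:
arm_command(
  commands=[
    {"dx": 0, "dy": 0, "dz": 0.5, "spin": 0, "hand": 0},
    {"dx": 0, "dy": 0, "dz": 0.5, "spin": 0, "hand": 0},
    {"dx": 0, "dy": 0, "dz": 0, "spin": 0, "hand": 0},
    {"dx": 0, "dy": 0, "dz": 0, "spin": 0, "hand": 0},
    {"dx": 0, "dy": 0, "dz": 0, "spin": 0, "hand": 0},
  ],
)

```text
t: 30.55
tool_pos: [0.5354, -0.1434, 0.2149]
orientation: [-0.678, 3.065, 0.005]
ft_force: [-1.8, -1.7, 5.0]
grip_width: 0.085
```

Bottoming at z ≈ 0.215, as predicted. Bring it to about 15 N.

Emit:
arm_command(
  commands=[
    {"dx": 0, "dy": 0, "dz": 0.5, "spin": 0, "hand": 0},
    {"dx": 0, "dy": 0, "dz": 0.5, "spin": 0, "hand": 0},
    {"dx": 0, "dy": 0, "dz": 0.5, "spin": 0, "hand": 0},
    {"dx": 0, "dy": 0, "dz": 0, "spin": 0, "hand": 0},
    {"dx": 0, "dy": 0, "dz": 0, "spin": 0, "hand": 0},
  ],
)

```text
t: 31.05
tool_pos: [0.5355, -0.1434, 0.2146]
orientation: [-0.677, 3.064, 0.004]
ft_force: [-4.6, -0.2, 14.2]
grip_width: 0.08
```

Emit:
arm_command(
  commands=[
    {"dx": 0, "dy": 0, "dz": 0.4, "spin": 0, "hand": 0},
    {"dx": 0, "dy": 0, "dz": 0, "spin": 0, "hand": 0},
    {"dx": 0, "dy": 0, "dz": 0, "spin": 0, "hand": 0},
    {"dx": 0, "dy": 0, "dz": 0, "spin": 0, "hand": 0},
    {"dx": 0, "dy": 0, "dz": 0, "spin": 0, "hand": 0},
  ],
)

```text
t: 31.55
tool_pos: [0.5355, -0.1433, 0.2145]
orientation: [-0.677, 3.063, 0.004]
ft_force: [-5.2, 0.2, 15.3]
grip_width: 0.079
```

Emit:
arm_command(
  commands=[
    {"dx": 0, "dy": 0, "dz": -1, "spin": 0, "hand": 0},
    {"dx": 0, "dy": 0, "dz": -0.7, "spin": 0, "hand": 0},
    {"dx": 0, "dy": 0, "dz": 0, "spin": 0, "hand": 0},
    {"dx": 0, "dy": 0, "dz": 0, "spin": 0, "hand": 0},
    {"dx": 0, "dy": 0, "dz": 0, "spin": 0, "hand": 0},
  ],
)

```text
t: 32.05
tool_pos: [0.5354, -0.1434, 0.2148]
orientation: [-0.677, 3.065, 0.005]
ft_force: [-2.3, -0.7, 6.6]
grip_width: 0.08
```

Open gradually, then rise straight up.

Emit:
arm_command(
  commands=[
    {"dx": 0, "dy": 0, "dz": -0.7, "spin": 0, "hand": 0},
    {"dx": 0, "dy": 0, "dz": 0, "spin": 0, "hand": 20},
    {"dx": 0, "dy": 0, "dz": 0, "spin": 0, "hand": 30},
    {"dx": 0, "dy": 0, "dz": 0, "spin": 0, "hand": 35},
    {"dx": 0, "dy": 0, "dz": 0, "spin": 0, "hand": 35},
  ],
  squeeze=20,
)

```text
t: 32.55
tool_pos: [0.5353, -0.1433, 0.2146]
orientation: [-0.678, 3.066, 0.006]
ft_force: [-0.0, 0.1, 0.3]
grip_width: 0.353
```

Emit:
arm_command(
  commands=[
    {"dx": 0, "dy": 0, "dz": -5, "spin": 0, "hand": 35},
    {"dx": 0, "dy": 0, "dz": -15, "spin": 0, "hand": 35},
    {"dx": 0, "dy": 0, "dz": -30, "spin": 0, "hand": 35},
    {"dx": 0, "dy": 0, "dz": -45, "spin": 0, "hand": 35},
    {"dx": 0, "dy": -20, "dz": -30, "spin": 0, "hand": 35},
  ],
)

```text
t: 33.05
tool_pos: [0.543, -0.1609, 0.3438]
orientation: [-0.68, 3.062, 0.004]
ft_force: [1.0, -0.4, 0.1]
grip_width: 0.35
```

Run:
```python
from h import *
s=ctrl.state(); print(s["t"],s["ft_force"],s["grip_width"])
sc=ctrl.snapshot("scene")
crop(sc,250,125,55,45,12,"m_sc",1.8);cv2.imwrite("pics/final.png",sc["color"])
```

```text
33.05 [ 1.00135804 -0.37253558  0.14510516] 0.35001921821792353
```

View pics/m_sc.png

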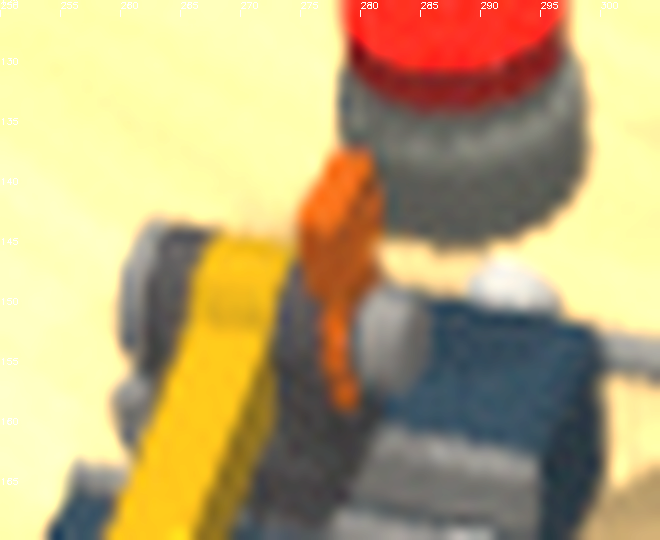

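View pics/final.png

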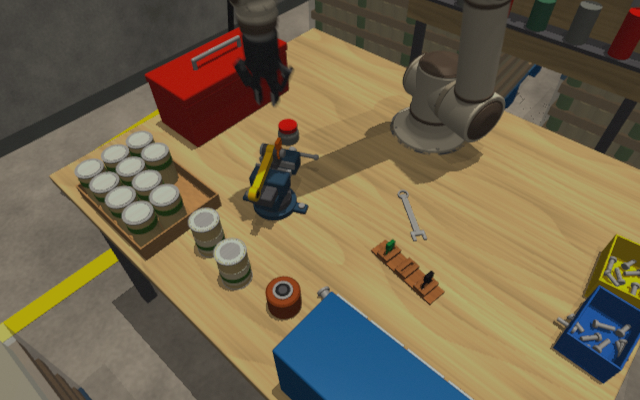

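Emit:
arm_command(
  commands=[
    {"dx": 0, "dy": 0, "dz": 0, "spin": 0, "hand": 35},
    {"dx": 0, "dy": 0, "dz": 0, "spin": 0, "hand": 35},
    {"dx": 0, "dy": 0, "dz": 0, "spin": 0, "hand": 35},
    {"dx": 0, "dy": 0, "dz": 0, "spin": 0, "hand": 35},
    {"dx": 0, "dy": 0, "dz": 0, "spin": 0, "hand": 35},
  ],
)

```text
t: 33.6
tool_pos: [0.5432, -0.1617, 0.3392]
orientation: [-0.678, 3.066, 0.006]
ft_force: [-0.2, -0.2, 0.1]
grip_width: 0.353
```

Run:
```python
from h import *
sc=ctrl.snapshot("scene")
c=np.array([.5353,-.1433,0])
for z in(.216,.163): print(z,proj(sc,c+[0,0,z]), proj(sc,c+vx*.012+[0,0,z]),proj(sc,c-vx*.012+[0,0,z]))
print(ctrl.close_job())
```

```text
0.216 (np.float64(276.99057965372356), np.float64(139.95665068972838)) (np.float64(275.2719890625035), np.float64(143.00681640567325)) (np.float64(278.6863551718253), np.float64(136.94697731337152))
0.163 (np.float64(278.649484953276), np.float64(155.5043091609991)) (np.float64(277.00158190515947), np.float64(158.5490767981276)) (np.float64(280.27626427078815), np.float64(152.49857103558452))
the job is handed in; nothing more can be done
None
```

The pin is home and the orange clip is seated in its groove. I let go and handed the job in at about 33.6 s; no verdict was reported.

- **Pin:** I pushed it in by its head. It slid at about 5 N, then stopped hard and the force rose to about 29 N. The next picture shows the head on the fork and the far end standing out.
- **Clip:** I felt the fork face at about 6 N and backed off 1.3 mm. The prongs met the groove with the bore about 12–13 mm over the axis, so not on the full diameter. About 2 N of sideways force was eased out by shifting 1.5 mm.
- **Snap and press:** It gave way at about 9 N, pulled itself down and bottomed with the bore on the axis. I followed up to 15.3 N, the highest pressing force I read.

**Last checks:**
- The clip stands upright between the fork arm and the pin's end.
- The gripper is clear and reads about 0 N.
- The other clips and the bench objects look unmoved. I judged that by eye, not by measurement.
- The predicted positions of the tab top and prong tips in the last picture agree with what is seen to about 1–2 px (a few mm). The picture alone therefore cannot confirm the 1.5 mm tolerance; that rests on the force and height readings.

**What went wrong:** turning towards the caddy ran the last joint into its limit, which swung the tool about 140 mm and tilted it 6°. It touched nothing. I levelled it in free air and gripped the clip from the other side, which cost about 6 s.

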